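# Put the slide mailer and timer away in the lift-up-door locker

### The arm

A 6-joint arm with a two-finger parallel gripper is mounted at the origin on a cart in front of the work surface, level with it; the furniture and walls round the work are solid. World frame = base frame: x ahead of the robot, y to its left, z up, the work surface at z = 0. Lengths are in m, angles in rad, forces in N, time in s.
With the tool pointing down it reaches from about 0.35 to 0.875 m from the base axis. Payload 4.2 kg.
Tool frame: the origin (TCP) lies on the centre line of the jaws, within the pads' length; the fingertips stand 22 mm ahead of it and the grasp point (between the pads) lies 3 mm ahead of it (tips_ahead is the distance from the TCP to the fingertips, in m); z points along the fingers, y is the direction in which the jaws open and shut (so a half turn about z gives the same grasp; the last joint's range is limited). The gripper opens to 87 mm and grips with 3 to 60 N. Pads are 19 mm wide; open, the fingers measure 117 mm over their backs; the gripper's body (75 mm by 190 mm) begins 51 mm behind the grasp point.
Start: joints at [1.443, 0.385, 0.008, 0, -1.194, -0.259], TCP at [0.236, 0.579, 0.21] pointing down, gripper open.
Joint ranges: [-3.14, 3.14], [-1.21, 2.06], [-1.07, 1.41], [-3.16, 2.05], [-2.99, -0.16], [-3.1, 3.1]. Speed limits (rad/s): [2.79, 2.79, 3.14, 3.14, 3.14, 3.14].

### API

Orientations are given as a unit quaternion [w, x, y, z].
In Python, from workcell import get_obs, get_image, camera_model, close_job, search_frame, silhouettes, mark_of, tips_ahead gives the robot as it stands.
- The arm moves only by the tool drive_tool, never from a script. Its argument "commands" is a list of rows, each a list of 6 numbers: the shift along the tool's x, y, z in cm, then the turn, a rotation vector about the tool's x, y, z in degrees. A call has 1 to 20 rows; each row shifts and turns the commanded pose from where the row before left it, along the tool's axes as they then stand; what a row does not reach is not made up. A row lasts 1/8 s, in which the tool goes at most 62.5 mm and 10.7 degrees, less where a joint would pass 70% of its speed; a pose out of reach is approached as far as the arm can. A call is refused whole if a number of a shift passes 6.25 or a number of a turn 10.7, either way. A call with a gripper value outside its range is refused whole. "grip" is the opening, from -1 (shut) to 1 (fully open), set as the call begins (left out, the last holds). The fingers move at their own pace and stop on an object; "grip_force" is the grip in N (left out, the last holds). Time passes only in rows, so rows that do not move let the fingers close. It gives the time, the measured TCP pose, the force and the opening at its end, in the units of the state.
- get_obs(): the state, without advancing time (a new reading comes with each control period).
- get_image(name): name is "scene" or "top" or "wrist"; returns (picture, depth): 480x640x3 uint8, blue, green, red; 480x640 float32, m along the optical axis (not along the pixel's ray), 0 where there is no reading.
- camera_model(name): a dict with "vfov" (degrees; the focal length in pixels is half the picture's height over the tangent of half this angle, whatever the lens; pixels are square), "cx", "cy" (the principal point, pixels), "R" (3x3) and "t" (3): a world point X has camera coordinates R X + t. Camera axes: x right, y down, z forward; pixel columns grow to the right and rows downward; lengths in m; the calibration is good to about 2 mm. A picture is of the moment at which its call begins: read the wrist's pose just before it. camera_model takes no time and is no camera call; for the wrist camera it gives the pose at the moment of the call.
- close_job(): hands the job in, once; it reports no verdict.
Trained networks look in the newest picture that a camera, given by its name, has taken for a name from the list of things; names that differ only in an ending like _2 or _b are one class to them, and where a whole thing is asked for, a point or a joint stands for the part that bears it (a point fixed in the world has none). Each returns a list of dicts, best first, with "score" (0 to 1); they miss things now and then, are a little off and sometimes report something else, mostly with a low value. They report only what shows in the picture. A call takes as long as a camera call. They do not tell look-alikes from the thing itself.
- search_frame(name, camera): "rect" ([left, top, right, bottom] in pixels, round what is visible of it).
- silhouettes(name, camera): "region" (480x640 bool, what is visible of it) and "rect" ([left, top, right, bottom] in pixels, round what is visible of it).
- mark_of(name, camera): "point" ([column, row] in pixels: a listed point, or the origin of a listed thing).
The state is a dict: "clock": time; "joint_positions": joint angles; "dq": joint speeds; "joint_torque": joint torques, N m; "tool_pos": TCP position; "ee_rot": TCP orientation; "wrist_force": force on the tool from outside, world axes, zero at the start; "moment": the same for the moment, N m; "grip_width": opening from 0.0 (shut) to 1.0 (fully open).
Only numpy, scipy, OpenCV 4.12 (cv2) and the standard library are available. Lean on these libraries where they do the work, as an engineer would, in place of code of your own. Each camera call takes 0.05 s, during which the arm holds its last target.

### The job

Lift the locker's door until its red stay snaps in and holds the door up by itself, then put the grey slide mailer in the bay with the blue liner and the lab timer in the bay with the green liner, both lying flat and right way up. Then press the stay's red pad to unlock it and let the door down until it is fully shut, without slamming it, and leave the other things on the desk where they are.

Things in the scene. Friction and masses are not known exactly. Their poses are not given: they have to be found in the camera images.
- locker: Low grey locker fixed to the desk, 302 mm wide (y), 110 high at the back. Origin on the desk; body x -115 (front, to the robot) to +85 mm, z up. Front wall 37 mm high; side walls slope from 40 mm up to 110 at x +60. Floor top z 8; divider 6 mm thick to z 38 at y 0; two bays 140 wide, 184 long. Right = -y. With the door up they are open above for x under +30 mm.
- locker_door (a joint): White lift-up door, 186 mm long, hinged along its top edge; rad: 0 shut (slopes 22 degrees down to the robot), 0.38 level, stop 2.06. Spring and weight (about 3 N at the handle; about 6 to 10 N to lift it briskly) push it shut, damped. Raised to 1.9 or more the stay snaps in; let go, it rests at about 1.86. Let go lower, it sinks shut in about 3 s. With the pad pressed it comes down and shuts on its own.
- door_hinge (a point): Middle of the door's hinge line: x +60 mm, y 0, z 110 mm of the locker; the line runs along the locker's y. Axes as the locker's.
- door_handle (a point): Centre of the blue disc (32 mm across, 14 thick along y) of the door's pull, mid-width on the outer face: 162 mm from the hinge line along the door, 41 out (outer face: 11 out). Pinch its 14 mm, fingers closing along the locker's y; it may turn in the fingers. Axes turn with the door: y hinge line, -x to the lower edge, z outward. Height 86 mm shut, about 275 locked.
- stay (a joint): Red bell-crank stay outside the locker's right (-y) wall, sprung to 0 rad (home; locks when the door is up), grows as its pad is pressed, stop 0.36. Pressed beyond about 0.2 (2 to 6 N) it frees the door; keep it down until the door has sunk below about 1.5 rad (1 to 2 s), then let go.
- stay_pad (a point): Middle of the top of the stay's red pad, 32 x 30 mm, facing up; x -68, y -215, z 71 mm of the locker when not pressed. Goes down about 27 mm to its stop, on an arc about the pivot at x +10, z 45 mm.
- blue_liner: Blue plastic liner 120 x 130 x 3 mm on the floor of one bay (left or right, varies). Origin at the centre of its underside, 8 mm above the desk; its centre is 45 mm in front of the locker's origin, 73 mm to one side. Axes as the locker's.
- green_liner: Green plastic liner of the same size in the other bay. Origin and axes likewise.
- slide_mailer: Light grey plastic slide mailer, a flat box 84 (x) x 35 (y) x 20 (z) mm, 0.06 kg. Origin at the centre of its underside, z up. Lies on the desk.
- lab_timer: Cream-coloured digital timer lying on its back, 66 (x) x 62 (y) mm, case 17 mm high with three keys on top to 20 mm, 0.075 kg. Origin at the centre of its underside, z up. Grip it across its 62 mm.
- the_hand_tally: Bystander: round metal tally counter with a ring, 86 x 54 x 22 mm, on the desk. Leave it alone.
- coplin_jar: Bystander: clear staining jar with a black lid, 59 mm across, 102 mm high. Leave it alone.
- tape_roll: Bystander: roll of beige tape lying flat, 68 mm across, 19 mm high. Leave it alone.
Not all that is in view belongs to the job. There is more than one size of the slide_mailer; the job needs the middle-sized.

How it is judged:
By the outcome, as a careful person would: the job done as asked, in the order asked, and still so for the second after the job is handed in, with the robot touching nothing.
It also fails if it takes over 72 s, if anything falls off the work surface, if the arm or the gripper's body presses on something with over 40 N, if the wrist force passes 120 N, or if a joint passes its speed limit or range.

## Working session

There is one attempt and no reset: what is moved stays moved. The work goes in short steps, Python scripts to look and compute and a tool call to move; the robot and the scene stay as the last step left them, time stands still between calls to the robot, and variables do not carry over. Pictures are saved under pics/ and viewed, and the job is handed in when it is done.

Besides the shell and the picture viewer there is one more tool, called after "Call:" as a command line: name --pt "numbers of a row" for each row, then --argument value for the rest. drive_tool: Moves the arm, as the interface text tells. Its arguments: {"type":"object","properties":{"commands":{"type":"array"},"grip":{"type":"number"},"grip_force":{"type":"number"}},"required":["commands"]}

```bash
ls; mkdir -p pics; python3 - <<'E'
from workcell import *
import cv2
print(get_obs())
for n in ["scene","top","wrist"]:
    im,d=get_image(n); cv2.imwrite(f"pics/{n}0.png",im)
    c=camera_model(n); print(n,c)
E
```

```text
pics
{'clock': 0.0, 'joint_positions': array([ 1.44261202e+00,  3.85567809e-01,  6.61483335e-03, -5.27996488e-04,
       -1.19398634e+00, -2.58609567e-01]), 'dq': array([ 0.00066223, -0.00076062,  0.00063648,  0.00134256,  0.00048535,
       -0.00077787]), 'joint_torque': array([-3.91191252e-04, -3.90661848e+01,  1.87402958e+01,  4.21972409e+00,
        1.10325945e-02, -1.88667705e-04]), 'tool_pos': array([0.23549533, 0.57825039, 0.20904423]), 'ee_rot': array([ 1.08520552e-03,  9.81337711e-01, -1.92289077e-01, -1.75025808e-04]), 'wrist_force': array([-0.35314404, -1.20408123, -0.01271454]), 'moment': array([-0.01267042, -0.01601375,  0.02379828]), 'grip_width': 1.0013345831895952}
scene {'vfov': 53.012467638798654, 'cx': 318.89662662546937, 'cy': 242.87668987474422, 'R': array([[ 0.78437167, -0.62012964, -0.01415294],
       [-0.35380681, -0.42853897, -0.83136941],
       [ 0.50949173,  0.65711002, -0.55553992]]), 't': array([-0.47376325,  0.24557441,  0.85740416])}
top {'vfov': 52.81762233275537, 'cx': 312.01280103343436, 'cy': 240.6496128952338, 'R': array([[-2.28606287e-02, -9.99738560e-01, -4.51082390e-04],
       [-9.94632338e-01,  2.27894071e-02, -1.00931437e-01],
       [ 1.00915329e-01, -1.85869497e-03, -9.94893282e-01]]), 't': array([-0.02977737,  0.53856143,  1.32547156])}
wrist {'vfov': 71.39710959026199, 'cx': 320.12746935218763, 'cy': 238.53969955064252, 'R': array([[-0.3787063 , -0.92551519,  0.0017805 ],
       [-0.88337871,  0.36203726,  0.29760893],
       [-0.27608619,  0.11113352, -0.95468621]]), 't': array([ 0.62472883, -0.03819311,  0.39200412])}
```

View pics/scene0.png

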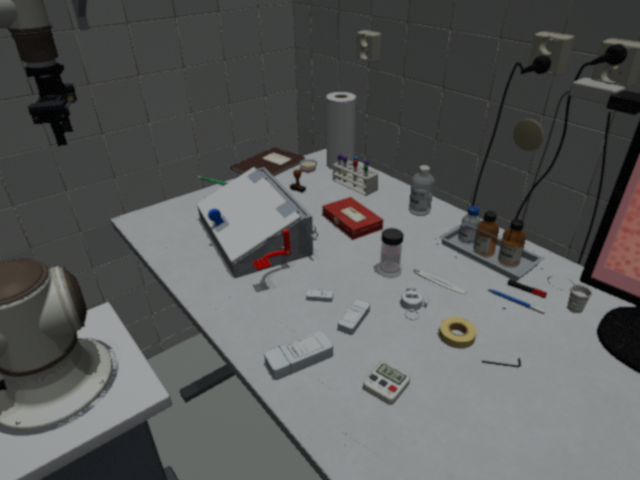

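View pics/top0.png

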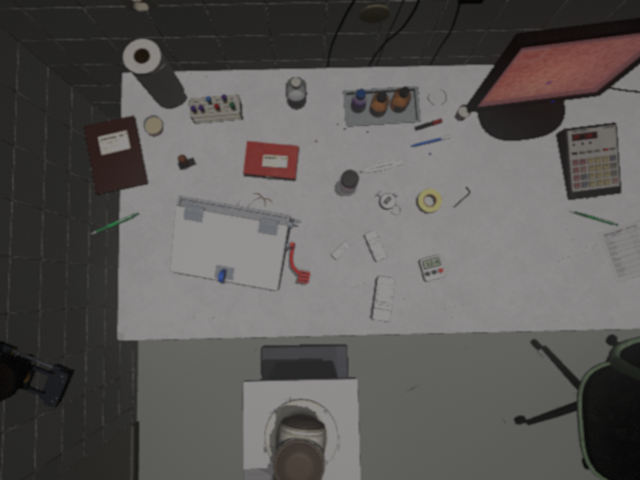

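View pics/wrist0.png

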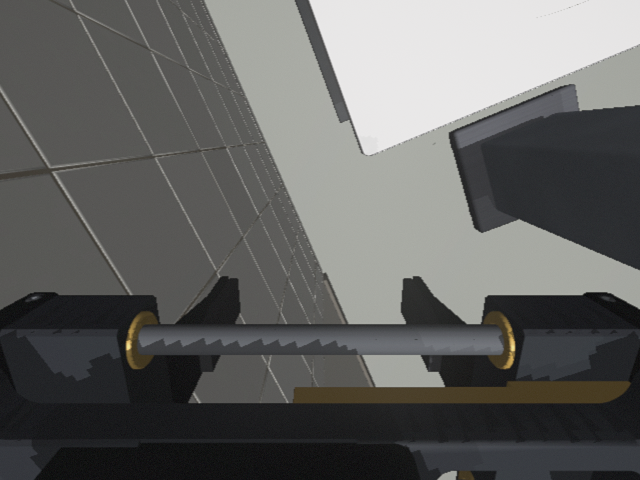

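```bash
cat > h.py <<'E'
from workcell import *
import numpy as np, cv2
from scipy.spatial.transform import Rotation as Ro
def K(c): 
    f=240/np.tan(np.radians(c['vfov']/2)); return f
def cloud(d,c):
    f=K(c); v,u=np.mgrid[0:480,0:640]
    P=np.stack([(u-c['cx'])/f*d,(v-c['cy'])/f*d,d],-1)
    return (P-c['t'])@c['R']
def pix(X,c):
    p=np.asarray(X)@c['R'].T+c['t']; f=K(c)
    return np.stack([p[...,0]/p[...,2]*f+c['cx'],p[...,1]/p[...,2]*f+c['cy']],-1)
def ray(uv,c,z):
    f=K(c); r=np.array([(uv[0]-c['cx'])/f,(uv[1]-c['cy'])/f,1])@c['R']; o=-c['R'].T@c['t']
    return o+r*(z-o[2])/r[2]
def q(o): w,x,y,z=o['ee_rot']; return Ro.from_quat([x,y,z,w])
E
python3 - <<'E'
from h import *
for n in ["top","scene"]:
    im,d=get_image(n); c=camera_model(n); P=cloud(d,c)
    np.savez(f"{n}0.npz",im=im,d=d,P=P)
    for t in ["locker","locker_door","stay","slide_mailer","lab_timer","the_hand_tally","coplin_jar","tape_roll"]:
        for s in silhouettes(t,n)[:4]:
            m=s['region']&(d>0); 
            if m.sum()<5: continue
            q_=P[m]; (r)=cv2.minAreaRect(q_[:,:2].astype(np.float32))
            print(n,t,round(s['score'],2),s['rect'],m.sum(),q_.mean(0).round(4),np.array(r[0]).round(4),np.array(r[1]).round(4),round(r[2],1),'z',np.percentile(q_[:,2],[5,50,95]).round(3))
    for t in ["door_hinge","door_handle","stay_pad"]:
        for s in mark_of(t,n)[:2]: 
            u=s['point'];print(n,t,round(s['score'],2),u,P[int(u[1]),int(u[0])].round(4))
print(get_obs()['clock'])
E
```

```text
top locker 0.62 [170.4, 195.8, 311.1, 288.9] 8929 [0.5301 0.1713 0.0876] [0.5308 0.1417] [0.3793 0.2221] 79.1 z [0.054 0.091 0.117]
top locker 0.48 [288.3, 239.9, 310.6, 282.2] 279 [ 0.4637 -0.0044  0.064 ] [ 0.4726 -0.0022] [0.114  0.0395] 24.4 z [0.047 0.068 0.1  ]
top locker 0.28 [364.1, 228.2, 388.5, 259.8] 419 [ 0.5216 -0.2192  0.0175] [ 0.5228 -0.221 ] [0.0879 0.0418] 20.4 z [0.001 0.019 0.025]
top locker_door 0.62 [171.7, 205.8, 297.6, 289.7] 7415 [0.5195 0.1809 0.0865] [0.5261 0.1688] [0.3281 0.205 ] 80.7 z [0.054 0.087 0.117]
top stay 0.64 [287.5, 241.7, 308.9, 284.1] 229 [ 0.4615 -0.0041  0.066 ] [ 0.4704 -0.0022] [0.1102 0.0324] 25.8 z [0.051 0.068 0.093]
top slide_mailer 0.91 [373.2, 278.6, 397.8, 323.7] 825 [ 0.3728 -0.2352  0.0283] [ 0.3723 -0.2366] [0.0493 0.1222] 79.8 z [0.021 0.029 0.034]
top slide_mailer 0.78 [364.4, 229.8, 388.1, 262.6] 368 [ 0.5223 -0.2203  0.0192] [ 0.524  -0.2222] [0.0841 0.0385] 21.0 z [0.013 0.02  0.025]
top slide_mailer 0.63 [337.1, 240.6, 346.2, 262.6] 157 [ 0.5103 -0.1219  0.0124] [ 0.5103 -0.1227] [0.0239 0.0543] 43.8 z [0.008 0.013 0.017]
[... 1918 characters left out ...]
] 406 [ 0.6425 -0.264   0.0167] [ 0.6512 -0.2541] [0.067  0.0524] 67.3 z [0.004 0.02  0.023]
scene coplin_jar 0.8 [375.7, 229.9, 402.4, 280.7] 1031 [ 0.6829 -0.1571  0.0591] [ 0.737  -0.1344] [0.1503 0.0555] 17.8 z [0.005 0.062 0.103]
scene coplin_jar 0.16 [200.1, 166.4, 315.6, 276.4] 8546 [0.5101 0.1257 0.0745] [0.6027 0.3416] [0.8112 0.2841] 76.7 z [0.013 0.077 0.115]
scene tape_roll 0.98 [440.2, 313.7, 474.8, 345.2] 889 [ 0.6392 -0.3824  0.0161] [ 0.6525 -0.3811] [0.0694 0.088 ] 83.2 z [0.004 0.019 0.021]
scene door_hinge 0.65 [278.0, 190.0] [0.6143 0.1792 0.1042]
scene door_handle 0.57 [213.4, 214.4] [0.4358 0.1955 0.0926]
scene stay_pad 0.61 [259.0, 264.2] [ 0.4251 -0.0237  0.0729]
1.35
```

```bash
python3 - <<'E'
from h import *
for n in ["top","scene"]:
    a=np.load(n+"0.npz"); P,im,d=a['P'],a['im'].astype(int),a['d']
    b,g,r=im[...,0],im[...,1],im[...,2]
    inr=(P[...,0]>.3)&(P[...,0]<.75)&(P[...,1]>-.1)&(P[...,1]<.4)&(d>0)&(P[...,2]>.03)
    grey=inr&(abs(b-r)<25)
    Q=P[grey]; rng=np.random.default_rng(0); best=0
    for _ in range(600):
        s=Q[rng.choice(len(Q),3,False)]; nn=np.cross(s[1]-s[0],s[2]-s[0]); 
        if np.linalg.norm(nn)<1e-9: continue
        nn/=np.linalg.norm(nn); k=abs((Q-s[0])@nn)<.003
        if k.sum()>best: best=k.sum(); kk=k
    C=Q[kk].mean(0); u,s,vt=np.linalg.svd(Q[kk]-C,full_matrices=False); nn=vt[2]*np.sign(vt[2][2])
    print(n,best,'C',C.round(4),'n',nn.round(4),'tilt',np.degrees(np.arccos(nn[2])),'yaw',np.degrees(np.arctan2(-nn[1],-nn[0])))
    yaw=np.arctan2(-nn[1],-nn[0])
    ex=np.array([np.cos(yaw),np.sin(yaw)]);ey=np.array([-ex[1],ex[0]])
    L=Q[kk][:,:2]; print(' along x',np.percentile(L@ex,[.5,50,99.5]).round(4),'y',np.percentile(L@ey,[.5,50,99.5]).round(4))
    bl=inr&(b>r+50)
    rd=inr&(r>b+80)&(r>g+80)
    for nm,m in(("blue",bl),("red",rd)):
        R=P[m]; print(nm,m.sum(),'mean',R.mean(0).round(4),'px',np.argwhere(m).mean(0)[::-1].round(1))
        print('  local x',np.percentile(R[:,:2]@ex,[0,10,50,90,100]).round(4),'y',np.percentile(R[:,:2]@ey,[0,10,50,90,100]).round(4),'z',np.percentile(R[:,2],[0,10,50,90,100]).round(4))
    cv2.imwrite(f"pics/{n}crop.png",cv2.resize(a['im'][150:330,150:330] if n=="top" else a['im'][150:300,180:360],None,fx=4,fy=4)[:600])
E
```

```text
top 5603 C [0.5195 0.1822 0.0864] n [-0.368   0.0731  0.927 ] tilt 22.03530441068183 yaw -11.242756109477194
 along x [0.3853 0.4754 0.5589] y [0.1322 0.2775 0.4291]
blue 41 mean [0.4431 0.2003 0.0994] px [220.7 275.8]
  local x [0.3839 0.387  0.3956 0.4038 0.4063] y [0.2762 0.278  0.2823 0.2874 0.2989] z [0.0524 0.097  0.1002 0.104  0.1075]
red 31 mean [0.479  0.0116 0.0608] px [292.7 261.4]
  local x [0.4411 0.4437 0.4629 0.4956 0.5104] y [0.0856 0.0914 0.1089 0.1134 0.1153] z [0.0496 0.0526 0.0589 0.0636 0.1033]
scene 4778 C [0.509  0.1659 0.0858] n [-0.3686  0.074   0.9266] tilt 22.083561063191215 yaw -11.35021705709243
 along x [0.3801 0.4668 0.5519] y [0.1315 0.2519 0.4294]
blue 129 mean [0.4398 0.1944 0.0872] px [215.  215.6]
  local x [0.3785 0.3831 0.3937 0.4016 0.4081] y [0.2718 0.2749 0.277  0.2798 0.2841] z [0.0613 0.0708 0.089  0.1016 0.1053]
red 239 mean [0.4923 0.0023 0.063 ] px [276.8 252.1]
  local x [0.4125 0.4182 0.4432 0.7018 0.7334] y [0.0514 0.055  0.0801 0.1555 0.2774] z [0.0308 0.0333 0.0698 0.0735 0.1043]
```

View pics/topcrop.png

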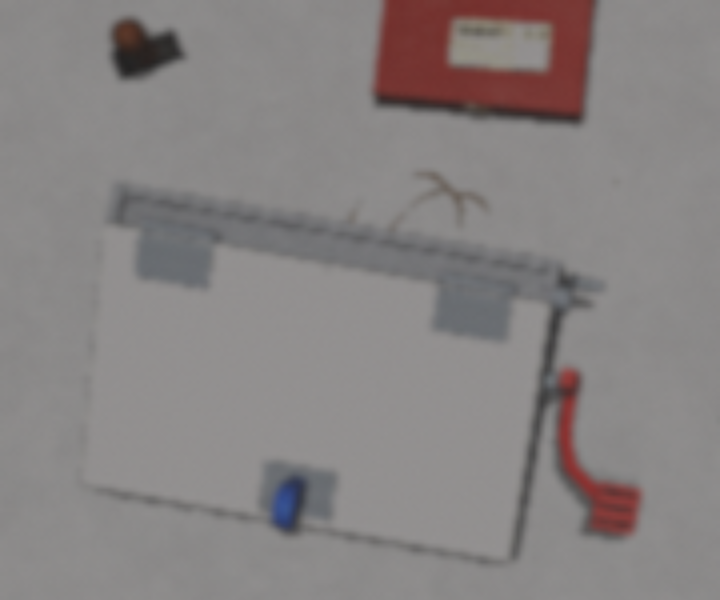

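View pics/scenecrop.png

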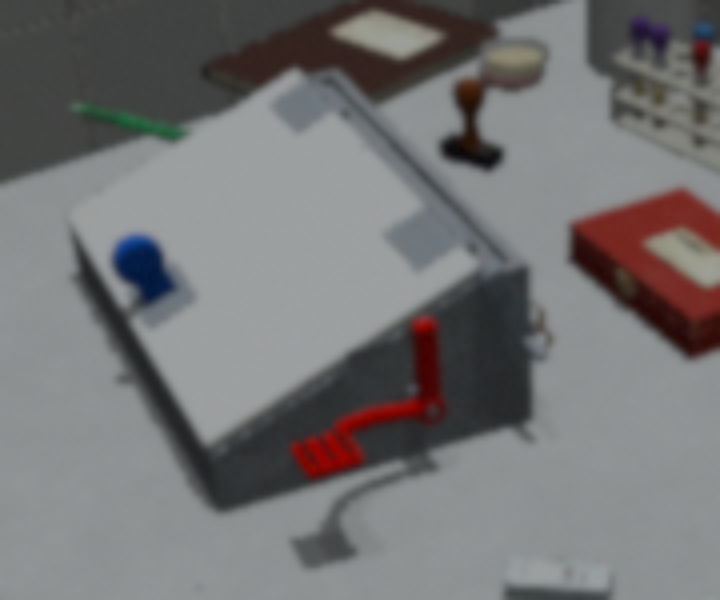

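```bash
cat >> h.py <<'E'
YAW=np.radians(-11.3); ORG=np.array([.5437,.1769,0])
RL=Ro.from_euler('z',YAW)
def loc(x,y,z): return ORG+RL.apply(np.array([x,y,z])/1000)
def down(yaw): # tool x axis at world yaw, z down
    return Ro.from_euler('z',yaw)*Ro.from_euler('x',np.pi)
def rows(poses,p0=None,R0=None,dec=2):
    """poses: list of (pos,Rot,n). prints rows, tracking rounding"""
    if p0 is None:
        o=get_obs(); p0=o['tool_pos']; R0=q(o)
    p=np.array(p0,float); R=R0; out=[]
    for tp,tr,n in poses:
        for i in range(n):
            k=n-i
            s=R.inv().apply((np.asarray(tp)-p)/k)*100
            w=np.degrees((R.inv()*tr).as_rotvec())/k
            s=np.round(s,dec); w=np.round(w,1)
            out.append([float(a)+0. for a in s]+[float(a)+0. for a in w])
            p=p+R.apply(s/100); R=R*Ro.from_rotvec(np.radians(w))
    for i in range(0,len(out),20): print(i,str(out[i:i+20]).replace(' ',''))
    print('max',np.abs(out).max(0)); return p,R
def handle(th,off=0):
    f=th-.384; return loc(60-162*np.cos(f)+41*np.sin(f),0,110+162*np.sin(f)+41*np.cos(f)+off)
E
python3 - <<'E'
from h import *
o=get_obs(); c=camera_model("wrist")
print('cam in tool',q(o).inv().apply(-c['R'].T@c['t']-o['tool_pos']), tips_ahead() if callable(tips_ahead) else tips_ahead)
print(handle(0),handle(1.95))
H=handle(0,3)
rows([(H+[0,0,.07],down(YAW),12),(H,down(YAW),4)])
E
```

```text
cam in tool [ 0.08125701 -0.00046829 -0.17517963] 0.022
[0.44018433 0.19758447 0.08732371] [0.64197968 0.15726178 0.27219479]
0 [[2.78,2.3,0.42,0.0,0.0,-0.9],[2.74,2.34,0.41,0.0,0.0,-0.9],[2.7,2.39,0.42,0.0,0.0,-0.9],[2.66,2.43,0.41,0.0,0.0,-0.9],[2.63,2.47,0.42,0.0,0.0,-0.9],[2.59,2.51,0.41,0.0,0.0,-0.9],[2.55,2.55,0.42,0.0,0.0,-0.9],[2.51,2.59,0.41,0.0,0.0,-0.9],[2.46,2.63,0.42,0.0,0.0,-0.9],[2.42,2.67,0.41,0.0,0.0,-0.9],[2.38,2.7,0.42,0.0,0.0,-0.9],[2.35,2.74,0.41,0.0,0.0,-1.0],[0.0,0.0,1.75,0.0,0.0,0.0],[0.0,0.0,1.75,0.0,0.0,0.0],[0.0,0.0,1.75,0.0,0.0,0.0],[0.0,0.0,1.75,0.0,0.0,0.0]]
max [2.78 2.74 1.75 0.   0.   1.  ]
```

Call:
drive_tool --pt "2.78 2.3 0.4 0 0 -0.9" --pt "2.74 2.34 0.4 0 0 -0.9" --pt "2.7 2.39 0.4 0 0 -0.9" --pt "2.66 2.43 0.4 0 0 -0.9" --pt "2.63 2.47 0.4 0 0 -0.9" --pt "2.59 2.51 0.4 0 0 -0.9" --pt "2.55 2.55 0.4 0 0 -0.9" --pt "2.51 2.59 0.4 0 0 -0.9" --pt "2.46 2.63 0.4 0 0 -0.9" --pt "2.42 2.67 0.4 0 0 -0.9" --pt "2.38 2.7 0.4 0 0 -0.9" --pt "2.35 2.74 0.4 0 0 -1.0" --pt "0 0 0 0 0 0" --pt "0 0 0 0 0 0" --grip 0

```text
clock: 3.1
tool_pos: [0.4404, 0.1978, 0.1624]
ee_rot: [-0.0, 0.995, -0.098, 0.0]
wrist_force: [-1.2, 0.7, -0.7]
grip_width: 0.503
```

```bash
python3 - <<'E'
from h import *
im,d=get_image("wrist"); c=camera_model("wrist"); cv2.imwrite("pics/w1.png",im)
o=get_obs(); P=cloud(d,c); b,r=im[...,0].astype(int),im[...,2].astype(int)
m=(b>r+50)&(d>0); Q=P[m]; L=RL.inv().apply(Q-ORG)*1000
print(o['tool_pos'],o['grip_width'],m.sum(),np.percentile(L,[2,50,98],axis=0).round(1), handle(0))
print(mark_of("door_handle","wrist"))
E
```

```text
[0.44023444 0.19812893 0.16237811] 0.5006840656286586 581 [[-118.6   -2.3   67. ]
 [-103.2    3.7  101.8]
 [ -86.9    9.6  104.5]] [0.44018433 0.19758447 0.08732371]
[{'point': [317.3, 245.7], 'score': 0.68}]
```

View pics/w1.png

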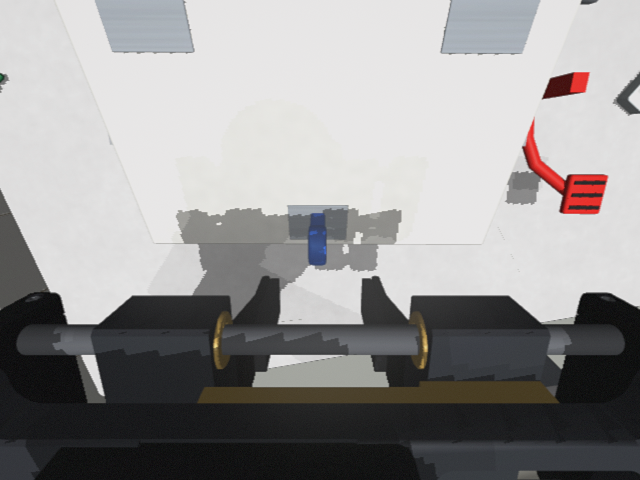

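Call:
drive_tool --pt "0.1 -0.1 1.8 0 0 0" --pt "0.1 -0.1 1.8 0 0 0" --pt "0 0 1.8 0 0 0" --pt "0 0 1.8 0 0 0" --pt "0 0 0 0 0 0"

```text
clock: 3.82
tool_pos: [0.4416, 0.1993, 0.0892]
ee_rot: [0.001, 0.995, -0.097, -0.001]
wrist_force: [-0.1, -0.0, -0.5]
grip_width: 0.497
```

Call:
drive_tool --pt "0 0 0 0 0 0" --pt "0 0 0 0 0 0" --pt "0 0 0 0 0 0" --pt "0 0 0 0 0 0" --pt "0 0 0 0 0 0" --grip -1 --grip_force 30

```text
clock: 4.45
tool_pos: [0.4431, 0.1994, 0.0908]
ee_rot: [-0.0, 0.995, -0.098, 0.001]
wrist_force: [0.1, -0.7, 3.3]
grip_width: 0.042
```

```bash
python3 - <<'E'
from h import *
o=get_obs();print(o['tool_pos'],o['wrist_force'],o['grip_width'])
im,d=get_image("wrist"); cv2.imwrite("pics/w2.png",im)
# arc relative to present: hinge from nominal
h0=handle(0)
P=[(o['tool_pos']+handle(t)-h0,q(o),1) for t in np.linspace(0,2.0,29)[1:]]
rows(P)
E
```

```text
[0.44308919 0.1994405  0.09075131] [ 0.09269115 -0.70553057  3.34543951] 0.04158517583185299
0 [[-0.12,-0.01,-1.19,0.0,0.0,0.0],[-0.03,0.0,-1.2,0.0,0.0,0.0],[0.05,0.0,-1.19,0.0,0.0,0.0],[0.14,0.0,-1.18,0.0,0.0,0.0],[0.22,0.0,-1.18,0.0,0.0,0.0],[0.3,0.0,-1.15,0.0,0.0,0.0],[0.39,0.0,-1.13,0.0,0.0,0.0],[0.47,0.0,-1.1,0.0,0.0,0.0],[0.54,0.0,-1.06,0.0,0.0,0.0],[0.62,0.0,-1.02,0.0,0.0,0.0],[0.68,0.0,-0.98,0.0,0.0,0.0],[0.76,0.0,-0.92,0.0,0.0,0.0],[0.82,0.0,-0.87,0.0,0.0,0.0],[0.88,0.0,-0.8,0.0,0.0,0.0],[0.94,0.0,-0.75,0.0,0.0,0.0],[0.98,0.0,-0.67,0.0,0.0,0.0],[1.03,0.0,-0.6,0.0,0.0,0.0],[1.07,0.0,-0.52,0.0,0.0,0.0],[1.11,0.0,-0.45,0.0,0.0,0.0],[1.14,0.0,-0.37,0.0,0.0,0.0]]
20 [[1.15,0.0,-0.29,0.0,0.0,0.0],[1.18,0.0,-0.2,0.0,0.0,0.0],[1.19,0.0,-0.12,0.0,0.0,0.0],[1.19,0.01,-0.03,0.0,0.0,0.0],[1.19,0.0,0.05,0.0,0.0,0.0],[1.19,0.0,0.14,0.0,0.0,0.0],[1.17,0.0,0.22,0.0,0.0,0.0],[1.15,0.0,0.31,0.0,0.0,0.0]]
max [1.19 0.01 1.2  0.   0.   0.  ]
```

View pics/w2.png

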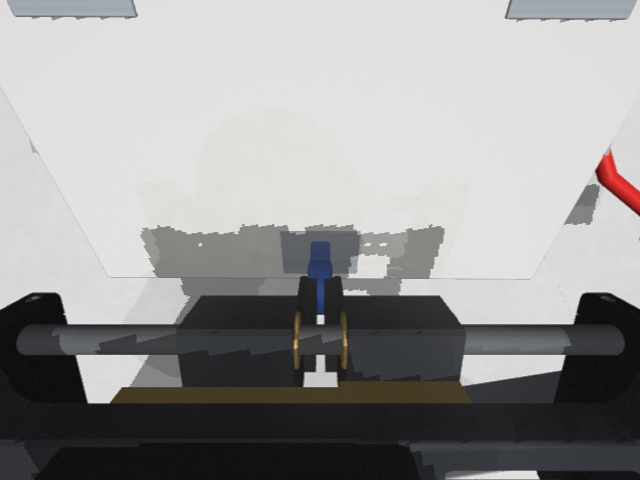

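```bash
python3 - <<'E'
from h import *
for n in ["wrist","scene","top"]:
    im,d=get_image(n); c=camera_model(n); o=get_obs()
    P=cloud(d,c); b,r=im[...,0].astype(int),im[...,2].astype(int)
    L=RL.inv().apply((P-ORG).reshape(-1,3)).reshape(P.shape)*1000
    m=(b>r+45)&(d>0)&(abs(L[...,1])<40)&(L[...,0]<0)&(L[...,0]>-160)
    print(n,m.sum(),np.percentile(L[m],[2,25,50,75,98],axis=0).round(1).tolist())
    if n=="scene": cv2.imwrite("pics/s2.png",cv2.resize(im[140:290,150:350],None,fx=4,fy=4))
    if n=="wrist": cv2.imwrite("pics/w3.png",cv2.resize(im[220:340,240:400],None,fx=5,fy=5))
print(RL.inv().apply(o['tool_pos']-ORG)*1000,o['grip_width'])
E
```

```text
wrist 570 [[-115.0, -1.9, 72.4], [-96.2, 2.0, 80.6], [-94.1, 3.1, 96.1], [-92.0, 5.3, 100.3], [-88.9, 8.7, 122.5]]
scene 123 [[-118.8, -6.9, 62.5], [-110.5, -4.6, 74.0], [-103.8, -3.3, 83.5], [-98.9, -2.2, 92.2], [-91.9, 0.6, 99.1]]Traceback (most recent call last):
  File "<stdin>", line 7, in <module>
    return _quantile_unchecked(
        a, q, axis, out, overwrite_input, method, keepdims, weights)
    return _ureduce(a,
                    func=_quantile_ureduce_func,
    ...<5 lines>...
                    overwrite_input=overwrite_input,
                    method=method)
    r = func(a, **kwargs)
    result = _quantile(arr,
                       quantiles=q,
    ...<2 lines>...
                       out=out,
                       weights=wgt)
    slices_having_nans = np.isnan(arr[-1, ...])
                                  ~~~^^^^^^^^^
IndexError: index -1 is out of bounds for axis 0 with size 0
```

View pics/s2.png

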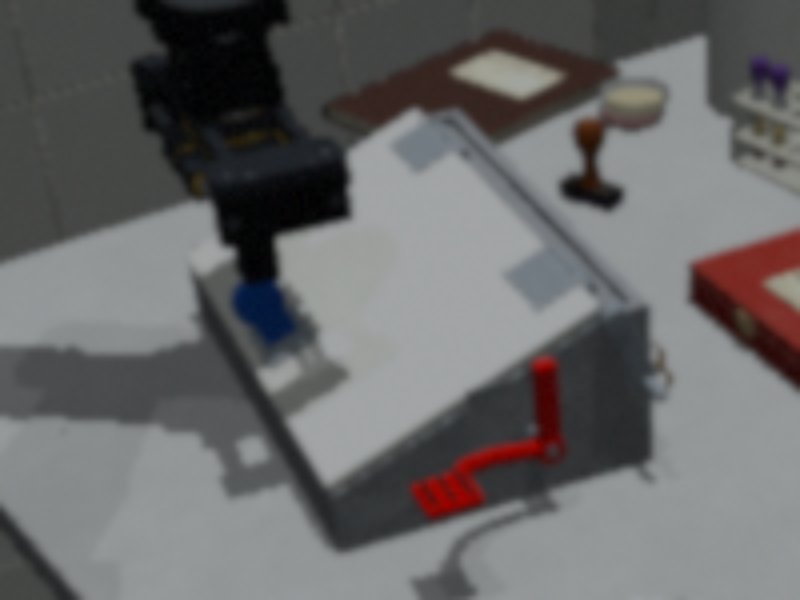

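View pics/w3.png

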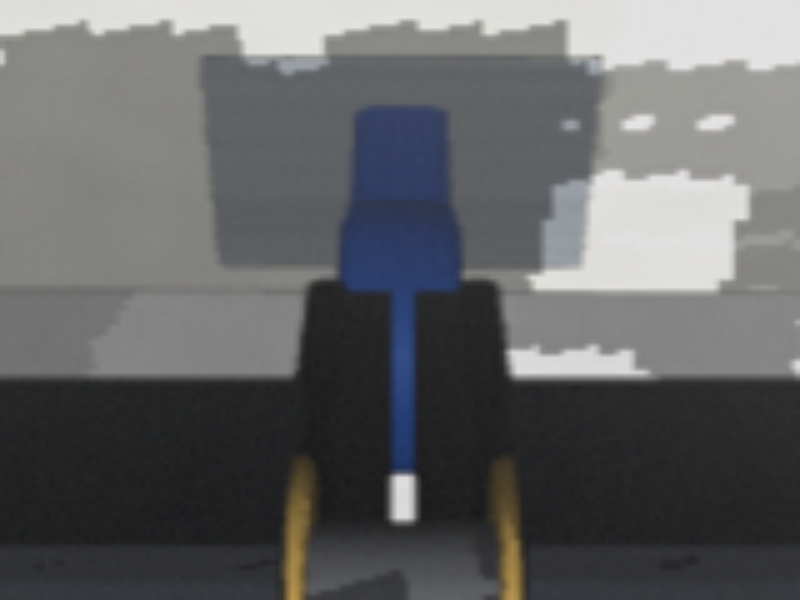

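Call:
drive_tool --pt "-0.1 0 -1.0 0 0 0" --pt "0 0 -1.2 0 0 0" --pt "0.05 0 -1.2 0 0 0" --pt "0.14 0 -1.2 0 0 0"

```text
clock: 5.15
tool_pos: [0.4435, 0.199, 0.1372]
ee_rot: [-0.0, 0.995, -0.098, 0.0]
wrist_force: [0.6, 0.1, 0.1]
grip_width: 0.006
```

```bash
python3 - <<'E'
from h import *
im,d=get_image("scene"); cv2.imwrite("pics/s3.png",cv2.resize(im[120:270,150:350],None,fx=4,fy=4))
im,d=get_image("wrist"); cv2.imwrite("pics/w4.png",im)
o=get_obs(); print(o['tool_pos'],o['wrist_force'],o['moment'],o['grip_width'])
E
```

```text
[0.44452003 0.19970555 0.13796353] [ 0.0152369  -0.39247713  0.36500001] [ 0.0038629  -0.05253752 -0.01109785] 0.0016584921091221667
```

View pics/s3.png

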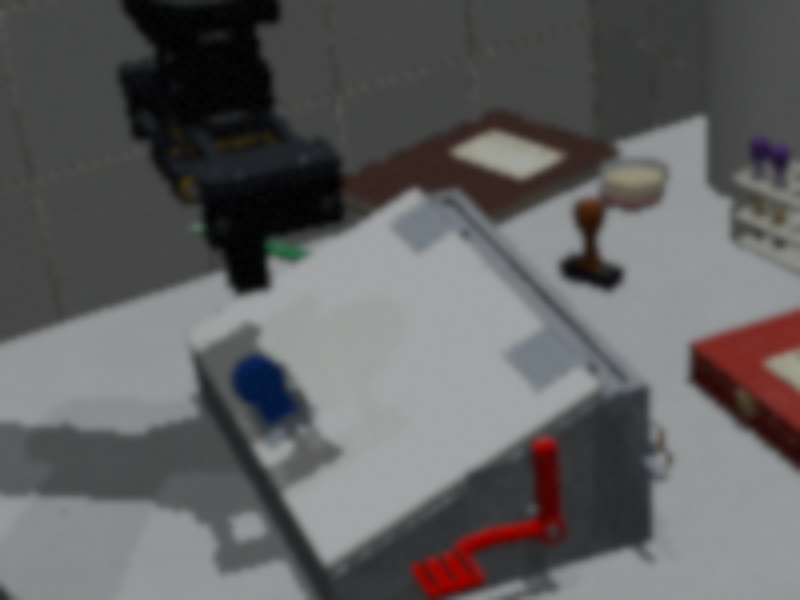

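View pics/w4.png

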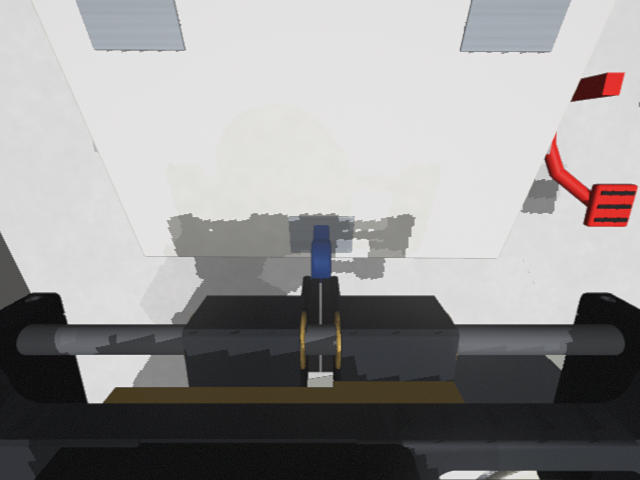

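```bash
python3 - <<'E'
from h import *
o=get_obs(); p=o['tool_pos']; print(p,o['joint_positions'])
c=camera_model("scene")
for z in [0,.022]:
    u=pix(p-[0,0,z],c); print('tool -',z,u,'in crop',(u-[150,120])*4)
u=pix(handle(0)+loc(2,2,0)-ORG,c);print('handle',u,(u-[150,120])*4)
im,d=get_image("scene");P=cloud(d,c)
for v in range(170,225,2): 
  print(v,P[v,211].round(3),P[v,214].round(3),im[v,213])
E
```

```text
[0.44452003 0.19970555 0.13796353] [ 7.56603143e-01  2.19859129e-01 -4.29761845e-01  4.85324136e-04
 -9.17413859e-01  6.17590233e-01]
tool - 0 [212.84441561 195.54231047] in crop [251.37766244 302.16924187]
tool - 0.022 [214.10105041 203.69425123] in crop [256.40420162 334.77700493]
handle [215.07499196 214.40400596] [260.29996785 377.61602384]
170 [0.41  0.111 0.246] [0.417 0.113 0.243] [7 8 8]
172 [0.413 0.119 0.238] [0.419 0.119 0.236] [4 4 4]
174 [0.412 0.118 0.234] [0.417 0.116 0.233] [5 4 7]
176 [0.41  0.117 0.23 ] [0.418 0.118 0.227] [0 0 1]
178 [0.411 0.119 0.225] [0.417 0.118 0.223] [3 1 2]
180 [0.441 0.188 0.184] [0.448 0.187 0.182] [10  7  5]
182 [0.441 0.19  0.178] [0.447 0.188 0.177] [0 0 2]
184 [0.441 0.193 0.172] [0.447 0.19  0.171] [3 0 3]
186 [0.439 0.19  0.169] [0.446 0.188 0.167] [6 7 4]
188 [0.44  0.193 0.162] [0.446 0.191 0.161] [5 5 4]
190 [0.438 0.191 0.158] [0.446 0.192 0.155] [5 6 5]
192 [0.439 0.195 0.151] [0.507 0.33  0.074] [85 84 82]
194 [0.5   0.334 0.068] [0.503 0.323 0.072] [160 158 156]
196 [0.495 0.326 0.067] [0.499 0.315 0.071] [164 163 160]
198 [0.489 0.314 0.069] [0.495 0.309 0.069] [164 163 160]
200 [0.487 0.311 0.065] [0.491 0.3   0.068] [148 148 146]
202 [0.481 0.3   0.065] [0.485 0.289 0.068] [97 99 97]
204 [0.476 0.291 0.065] [0.481 0.282 0.067] [96 99 96]
206 [0.474 0.288 0.061] [0.477 0.277 0.065] [91 93 91]
208 [0.469 0.279 0.061] [0.443 0.2   0.105] [85 70 63]
210 [0.433 0.198 0.104] [0.44  0.195 0.103] [79 35  8]
212 [0.432 0.196 0.1  ] [0.438 0.192 0.099] [64 26  4]
214 [0.431 0.195 0.095] [0.437 0.193 0.093] [61 25  4]
216 [0.429 0.192 0.091] [0.437 0.194 0.087] [59 25  6]
218 [0.429 0.195 0.084] [0.437 0.196 0.081] [60 23  7]
220 [0.43  0.199 0.077] [0.434 0.192 0.078] [60 31 16]
222 [0.441 0.226 0.054] [0.434 0.194 0.072] [65 54 49]
224 [0.436 0.216 0.055] [0.441 0.21  0.056] [73 69 64]
```

```bash
python3 - <<'E'
from h import *
im,d=get_image("wrist"); c=camera_model("wrist"); o=get_obs(); P=cloud(d,c)
T=q(o).inv().apply((P-o['tool_pos']).reshape(-1,3)).reshape(P.shape)*1000
for u in (30,190,250,300,306,312,318,325,332,338,400,600):
    print(u,[(v,*T[v,u].round(0).astype(int).tolist()) for v in (276,278,280,282,296,300,312,330,345,360,380,395,410,440)if abs(T[v,u,2])<125])
E
```

```text
30 [(296, 36, -85, -87), (300, 37, -83, -90), (312, 36, -79, -95), (330, 33, -76, -99), (345, 30, -75, -101), (360, 23, -79, -98), (380, 18, -79, -100), (395, 14, -80, -101), (410, 25, -63, -118), (440, 23, -58, -124)]
190 [(330, 37, -31, -106), (345, 33, -32, -105), (360, 29, -32, -107), (380, 24, -33, -107), (395, 23, -31, -111), (410, 25, -29, -118)]
250 [(296, 37, -21, -89), (300, 37, -20, -91), (312, 37, -19, -97), (330, 36, -18, -105), (345, 34, -17, -107), (360, 29, -18, -107), (380, 23, -18, -106), (395, 24, -17, -112), (410, 25, -16, -118)]
300 [(296, 37, -6, -89), (300, 37, -6, -90), (312, 37, -6, -97), (330, 36, -6, -104), (345, 33, -6, -105), (360, 29, -6, -106), (380, 24, -6, -107), (395, 24, -5, -112), (410, 25, -5, -118), (440, 24, -5, -124)]
306 [(276, 10, -8, -13), (278, 11, -8, -17), (280, 10, -8, -18), (282, 11, -8, -21), (296, 11, -7, -37), (300, 10, -7, -40), (312, 11, -7, -52), (330, 33, -4, -99), (345, 29, -4, -101), (360, 8, -6, -79), (380, 1, -6, -80), (395, 23, -4, -111), (410, 25, -4, -118), (440, 24, -3, -124)]
312 [(276, -11, -6, 34), (278, 9, -5, -14), (
[... 962 characters left out ...]
), (440, 24, 2, -124)]
338 [(278, 10, 9, -16), (280, 10, 8, -18), (282, 10, 8, -21), (296, 37, 4, -89), (300, 36, 4, -90), (312, 35, 4, -94), (330, 34, 4, -102), (345, 32, 4, -104), (360, 27, 4, -104), (380, 14, 4, -96), (395, 23, 3, -111), (410, 25, 3, -117), (440, 24, 3, -124)]
400 [(296, 37, 22, -88), (300, 37, 22, -91), (312, 37, 20, -98), (330, 37, 18, -106), (345, 33, 18, -107), (360, 29, 19, -107), (380, 24, 19, -107), (395, 23, 18, -111), (410, 25, 16, -118), (440, 25, 15, -125)]
600 [(296, 36, 82, -86), (300, 36, 79, -89), (312, 32, 80, -90), (330, 32, 73, -99), (345, 28, 73, -100), (360, 20, 78, -95), (380, 15, 78, -97), (395, 10, 79, -97), (410, 25, 59, -118), (440, 24, 54, -125)]
```

Call:
drive_tool --pt "0 0 0 0 0 0" --pt "0 0 0 0 0 0" --pt "0 0 0.5 0 0 0" --pt "-0.1 0 1.9 0 0 0" --pt "0 0 1.9 0 0 0" --pt "0 0 1.9 0 0 0" --pt "0 0 1.9 0 0 0" --pt "0 0 0 0 0 0" --grip 0

```text
clock: 6.4
tool_pos: [0.4414, 0.1983, 0.0536]
ee_rot: [0.002, 0.995, -0.098, -0.001]
wrist_force: [0.2, 0.4, 0.0]
grip_width: 0.496
```

Call:
drive_tool --pt "0 0 0 0 0 0" --pt "0 0 0 0 0 0" --pt "0 0 0 0 0 0" --pt "0 0 0 0 0 0" --grip -1 --grip_force 30

```text
clock: 6.9
tool_pos: [0.4428, 0.1998, 0.0556]
ee_rot: [-0.001, 0.995, -0.098, 0.0]
wrist_force: [-0.0, 1.4, 0.9]
grip_width: 0.158
```

```bash
python3 - <<'E'
from h import *
im,d=get_image("scene"); cv2.imwrite("pics/s4.png",cv2.resize(im[120:270,150:350],None,fx=4,fy=4))
o=get_obs(); print(o['tool_pos'],RL.inv().apply(o['tool_pos']-ORG)*1000,o['wrist_force'],o['moment'],o['grip_width'])
E
```

```text
[0.44278966 0.19979025 0.05553661] [-103.43941592    2.6735254    55.53661038] [-0.34753364  1.5736747  -0.03448245] [ 0.49153685  0.15780424 -0.02370626] 0.15635715695859037
```

View pics/s4.png

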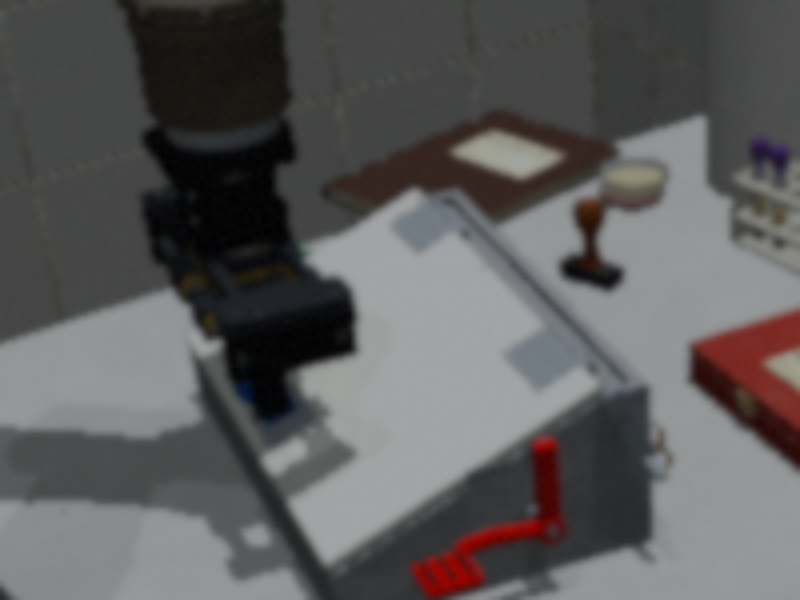

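Call:
drive_tool --pt "-0.12 0 -1.19 0 0 0" --pt "-0.03 0 -1.2 0 0 0" --pt "0.05 0 -1.19 0 0 0" --pt "0.14 0 -1.18 0 0 0" --pt "0.22 0 -1.18 0 0 0" --pt "0.3 0 -1.15 0 0 0" --pt "0.39 0 -1.13 0 0 0" --pt "0.47 0 -1.1 0 0 0"

```text
clock: 7.95
tool_pos: [0.455, 0.1972, 0.1485]
ee_rot: [-0.001, 0.995, -0.099, -0.001]
wrist_force: [-1.4, 6.1, -5.8]
grip_width: 0.156
```

```bash
python3 - <<'E'
from h import *
o=get_obs(); p=RL.inv().apply(o['tool_pos']-ORG)*1000;p[2]+=31; print(p,o['wrist_force'],o['moment'],o['grip_width'])
print('radius',np.hypot(p[0]-62,p[2]-110))
E
```

```text
[-90.93272771   2.55742171 179.45078943] [-1.37654852  6.1323506  -5.82632321] [ 1.95616817  0.63657614 -0.0699583 ] 0.15620105121538433
radius 167.96377989253986
```

Call:
drive_tool --pt "0.54 -0.1 -1.06 0 0 0" --pt "0.62 0 -1.02 0 0 0" --pt "0.68 0 -0.98 0 0 0" --pt "0.76 0 -0.92 0 0 0" --pt "0.82 0 -0.87 0 0 0" --pt "0.88 0 -0.8 0 0 0" --pt "0.94 0 -0.75 0 0 0" --pt "0.98 0 -0.67 0 0 0" --pt "1.03 0 -0.6 0 0 0" --pt "1.07 0 -0.52 0 0 0" --pt "1.11 0 -0.45 0 0 0" --pt "1.14 0 -0.37 0 0 0"

```text
clock: 9.45
tool_pos: [0.557, 0.1764, 0.2381]
ee_rot: [0.001, 0.995, -0.098, -0.004]
wrist_force: [-6.5, 4.0, -1.6]
grip_width: 0.16
```

```bash
python3 - <<'E'
from h import *
o=get_obs(); p=RL.inv().apply(o['tool_pos']-ORG)*1000;p[2]+=31; print(p,o['wrist_force'],o['moment'],o['grip_width'])
print('radius',np.hypot(p[0]-62,p[2]-110), RL.inv().apply(handle(20/28*2)-ORG))
E
```

```text
[ 13.13876874   2.13538725 269.05822468] [-6.4958233   3.97495928 -1.61698704] [ 1.41726416  2.17084791 -0.08941625] 0.15962537967922877
radius 166.39392645066212 [ 1.40849286e-02 -1.44010029e-17  2.70676091e-01]
```

Call:
drive_tool --pt "1.15 0 -0.29 0 0 0" --pt "1.18 0 -0.2 0 0 0" --pt "1.19 0 -0.12 0 0 0" --pt "1.19 0 -0.03 0 0 0" --pt "1.19 0 0.05 0 0 0" --pt "1.19 0 0.14 0 0 0" --pt "1.17 0 0.22 0 0 0" --pt "0.9 0 0.2 0 0 0" --pt "0 0 0 0 0 0"

```text
clock: 10.58
tool_pos: [0.6491, 0.1578, 0.238]
ee_rot: [0.001, 0.995, -0.099, -0.002]
wrist_force: [-3.5, -1.0, -3.0]
grip_width: 0.158
```

```bash
python3 - <<'E'
from h import *
o=get_obs(); p=RL.inv().apply(o['tool_pos']-ORG)*1000;p[2]+=31; print(p,o['wrist_force'],o['moment'],o['grip_width'])
print('radius',np.hypot(p[0]-62,p[2]-110), [RL.inv().apply(handle(t)-ORG)*1000 for t in(1.9,1.95,2.)])
im,d=get_image("scene"); cv2.imwrite("pics/s5.png",cv2.resize(im[80:280,150:400],None,fx=3,fy=3))
E
```

```text
[107.10875902   1.89157706 268.96426622] [-3.52727725 -1.01935554 -2.99927645] [-0.07002103  1.33966759 -0.02095546] 0.15790777238332684
radius 165.2405460985266 [array([9.20658981e+01, 1.31700040e-14, 2.74002372e+02]), array([ 1.00222526e+02, -3.37046708e-15,  2.72194785e+02]), array([ 1.08278619e+02, -8.34055085e-15,  2.69981796e+02])]
```

View pics/s5.png

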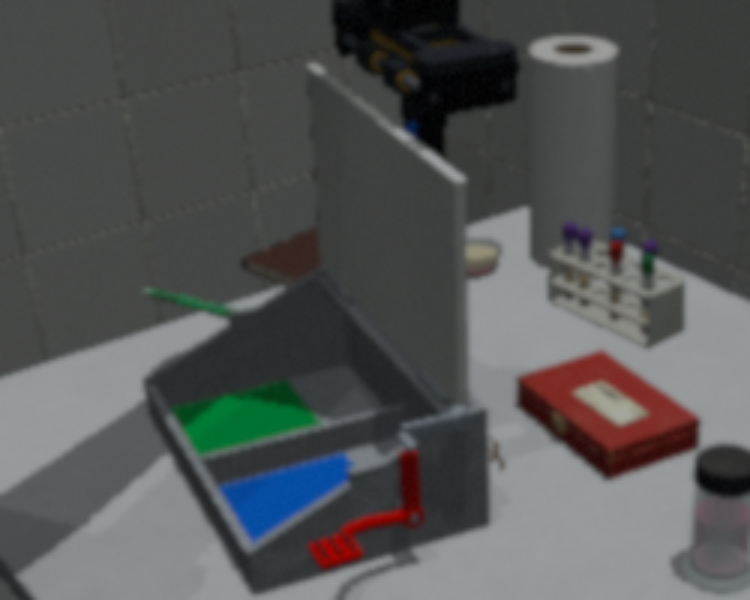

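Call:
drive_tool --pt "-0.7 0 -0.2 0 0 0" --pt "-0.8 0 -0.25 0 0 0" --pt "0 0 0 0 0 0" --pt "0 0 0 0 0 0"

```text
clock: 11.12
tool_pos: [0.634, 0.1609, 0.2421]
ee_rot: [0.001, 0.995, -0.098, -0.002]
wrist_force: [-3.0, -5.1, -8.9]
grip_width: 0.154
```

Call:
drive_tool --pt "0 0 0 0 0 0" --pt "0 0 0 0 0 0" --pt "0 0 0 0 0 0" --grip -0.1

```text
clock: 11.5
tool_pos: [0.6366, 0.1627, 0.2453]
ee_rot: [-0.001, 0.995, -0.098, 0.002]
wrist_force: [0.2, -0.1, -0.7]
grip_width: 0.401
```

```bash
python3 - <<'E'
from h import *
o=get_obs(); p=RL.inv().apply(o['tool_pos']-ORG)*1000;p[2]+=31; print(p,o['wrist_force'],o['moment'],o['grip_width'])
im,d=get_image("scene"); cv2.imwrite("pics/s6.png",cv2.resize(im[80:280,150:400],None,fx=3,fy=3))
im,d=get_image("wrist"); cv2.imwrite("pics/w6.png",im)
E
```

```text
[ 93.90746991   4.26036206 276.297362  ] [ 0.23702149 -0.07993985 -0.69075885] [ 0.01205155 -0.02433195  0.00367471] 0.40062806647599924
```

View pics/s6.png

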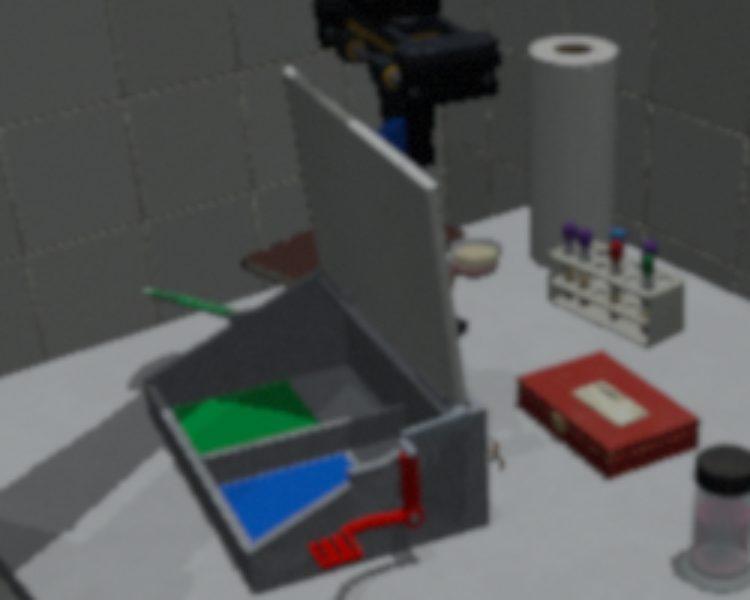

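View pics/w6.png

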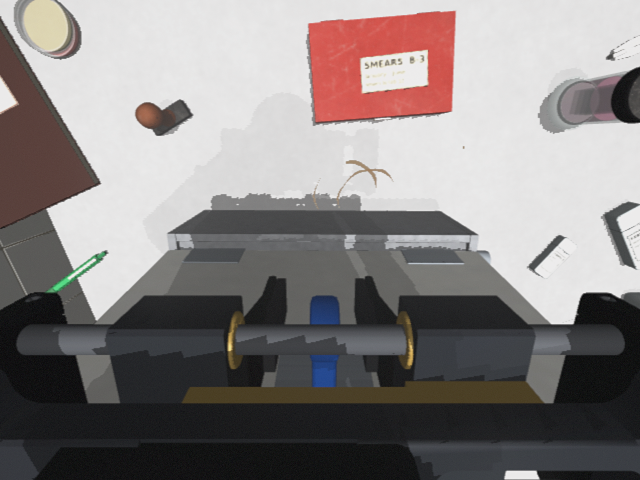

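```bash
cat >> h.py <<'E'
TZ=.031  # true grasp point is 31 mm behind the reported TCP
def tcp(xy,gz): return np.array([xy[0],xy[1],gz-TZ])
E
python3 - <<'E'
from h import *
o=get_obs(); p=o['tool_pos'];R=q(o)
up=p+[0.003,0,.08]
M=(.521,-.2215)
rows([(up,R,4),(np.r_[M,.30],down(np.radians(20.5)),11),(np.r_[M,.14],down(np.radians(20.5)),5)])
E
```

```text
0 [[0.08,-0.02,-2.0,0.0,0.0,0.0],[0.08,-0.02,-2.0,0.0,0.0,0.0],[0.08,-0.02,-2.0,0.0,0.0,0.0],[0.07,-0.01,-2.0,0.0,0.0,0.0],[-0.37,3.63,0.21,0.0,0.0,-2.9],[-0.56,3.61,0.22,0.0,0.0,-2.9],[-0.74,3.58,0.21,0.0,0.0,-2.9],[-0.92,3.53,0.22,0.0,0.0,-2.9],[-1.1,3.48,0.21,0.0,0.0,-2.9],[-1.27,3.42,0.22,0.0,0.0,-2.9],[-1.44,3.36,0.21,0.0,0.0,-2.9],[-1.61,3.28,0.22,0.0,0.0,-2.9],[-1.77,3.19,0.21,0.0,-0.1,-2.8],[-1.93,3.1,0.22,0.0,0.0,-2.9],[-2.08,3.0,0.22,0.0,-0.1,-2.8],[0.0,0.0,3.2,0.0,0.0,0.0],[0.0,0.0,3.2,0.0,0.0,0.0],[0.0,0.0,3.2,0.0,0.0,0.0],[0.01,0.0,3.2,0.0,0.0,0.0],[0.0,0.01,3.2,0.0,0.0,0.0]]
max [2.08 3.63 3.2  0.   0.1  2.9 ]
```

Call:
drive_tool --pt "0.08 0 -2.0 0 0 0" --pt "0.08 0 -2.0 0 0 0" --pt "0.08 0 -2.0 0 0 0" --pt "0.07 0 -2.0 0 0 0" --pt "-0.37 3.63 0 0 0 -2.9" --pt "-0.56 3.61 0 0 0 -2.9" --pt "-0.74 3.58 0.2 0 0 -2.9" --pt "-0.92 3.53 0.2 0 0 -2.9" --pt "-1.1 3.48 0.2 0 0 -2.9" --pt "-1.27 3.42 0.2 0 0 -2.9" --pt "-1.44 3.36 0.2 0 0 -2.9" --pt "-1.61 3.28 0.2 0 0 -2.9" --pt "-1.77 3.19 0.2 0 0 -2.9" --pt "-1.93 3.1 0.2 0 0 -2.9" --pt "-2.08 3.0 0.2 0 0 -2.9" --pt "0 0 3.2 0 0 0" --pt "0 0 3.2 0 0 0" --pt "0 0 3.2 0 0 0" --pt "0 0 3.2 0 0 0" --pt "0 0 3.2 0 0 0" --grip 0.3

```text
clock: 14.1
tool_pos: [0.5209, -0.2228, 0.1449]
ee_rot: [0.0, 0.984, 0.179, 0.001]
wrist_force: [0.8, 0.5, -0.0]
grip_width: 0.645
```

Call:
drive_tool --pt "0 0 0 0 0 0"

```text
clock: 14.22
tool_pos: [0.5189, -0.2224, 0.1433]
ee_rot: [-0.001, 0.984, 0.179, -0.002]
wrist_force: [-0.1, 0.5, 0.5]
grip_width: 0.647
```

```bash
python3 - <<'E'
from h import *
im,d=get_image("wrist"); c=camera_model("wrist"); o=get_obs(); cv2.imwrite("pics/w7.png",im)
print(o['tool_pos'],o['grip_width'],o['wrist_force'])
P=cloud(d,c)
for s in silhouettes("slide_mailer","wrist"):
    m=s['region']&(d>0)&(P[...,2]>.014); Q=P[m]; r=cv2.minAreaRect(Q[:,:2].astype(np.float32))
    print(round(s['score'],2),s['rect'],np.array(r[0]).round(4),np.array(r[1]).round(4),r[2],np.percentile(Q[:,2],[5,50,95]).round(4))
print('mark',[ (s['point'],ray(s['point'],c,0.0)) for s in mark_of("slide_mailer","wrist")])
im,d=get_image("scene"); cv2.imwrite("pics/s7.png",im)
E
```

```text
[ 0.52039069 -0.2228033   0.14528255] 0.6471042647721228 [ 0.16165852 -0.32343237  0.57374725]
0.9 [300.5, 175.3, 336.2, 268.6] [ 0.5209 -0.2202] [0.0837 0.0337] 21.37831687927246 [0.0219 0.0233 0.0244]
0.83 [185.4, 174.0, 250.2, 217.8] [ 0.51   -0.1221] [0.0228 0.0564] 43.41072082519531 [0.0151 0.0163 0.0176]
0.69 [241.3, 296.9, 331.0, 387.8] [ 0.4364 -0.2338] [0.2272 0.0676] 1.5202313661575317 [0.0187 0.0317 0.0331]
mark [([320.9, 219.9], array([ 0.52122278, -0.22218439,  0.        ])), ([285.3, 346.9], array([ 0.37030388, -0.23642707,  0.        ])), ([223.1, 196.3], array([ 0.50996989, -0.12538859,  0.        ]))]
```

View pics/w7.png

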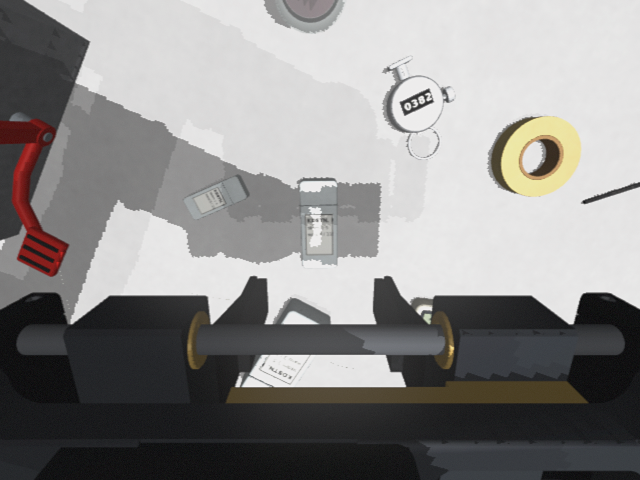

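View pics/s7.png

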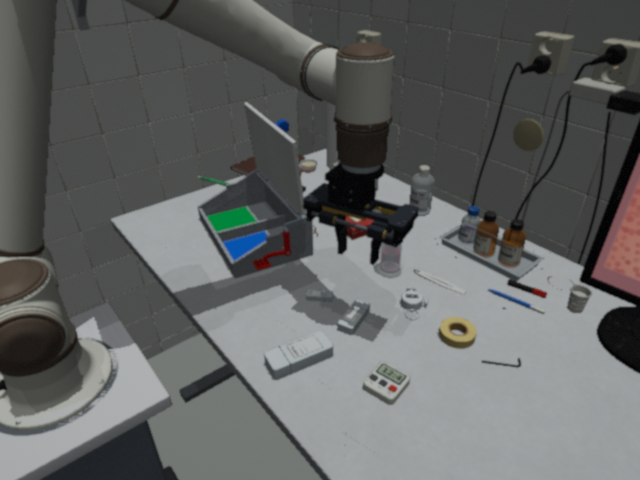

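Call:
drive_tool --pt "0.08 -0.08 2.5 0 0 -0.8" --pt "0.07 -0.08 3.0 0 0 0" --pt "0 0 3.0 0 0 0" --pt "0 0 3.0 0 0 0" --pt "0 0 1.5 0 0 0" --pt "0 0 1.0 0 0 0" --pt "0 0 0.4 0 0 0" --pt "0 0 0 0 0 0"

```text
clock: 15.42
tool_pos: [0.5216, -0.2207, 0.0018]
ee_rot: [0.0, 0.983, 0.186, 0.001]
wrist_force: [-0.5, 0.2, 0.2]
grip_width: 0.647
```

```bash
python3 - <<'E'
from h import *
o=get_obs(); print(o['tool_pos'],o['wrist_force'])
im,d=get_image("scene"); cv2.imwrite("pics/s8.png",cv2.resize(im[200:380,270:450],None,fx=3.3,fy=3.3)); c=camera_model("scene")
p=o['tool_pos']; R=q(o)
for s in(-1,1): print((pix(p+R.apply([0,s*.0285,-.012]),c)-[270,200])*3.3)
E
```

```text
[ 0.5215973  -0.22074225  0.00180802] [-0.46523723  0.17249776  0.1759037 ]
[238.00316004 362.08835226]
[321.55516722 393.08024247]
```

View pics/s8.png

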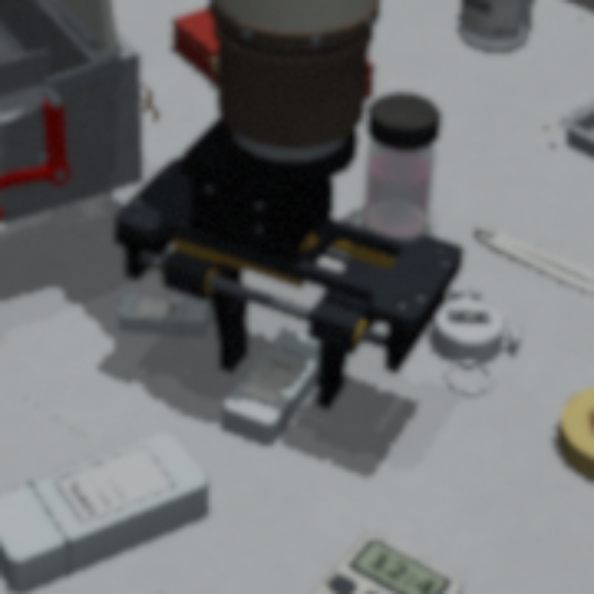

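Call:
drive_tool --pt "0 0 0.4 0 0 0" --pt "0 0 0 0 0 0"

```text
clock: 15.72
tool_pos: [0.5209, -0.2206, -0.0028]
ee_rot: [-0.0, 0.983, 0.186, -0.0]
wrist_force: [0.2, 0.2, 0.4]
grip_width: 0.654
```

Call:
drive_tool --pt "0 0 0 0 0 0" --pt "0 0 0 0 0 0" --pt "0 0 0 0 0 0" --pt "0 0 0 0 0 0" --grip -1 --grip_force 15

```text
clock: 16.23
tool_pos: [0.5211, -0.2206, -0.0027]
ee_rot: [0.0, 0.983, 0.186, -0.0]
wrist_force: [-0.3, 0.1, -0.2]
grip_width: 0.389
```

Call:
drive_tool --pt "0 0 -1.5 0 0 0" --pt "0 0 -2.5 0 0 0" --pt "0 0 -2.5 0 0 0" --pt "0 0 -2.5 0 0 0" --pt "0 0 -2.5 0 0 0" --pt "0 0 0 0 0 0"

```text
clock: 16.98
tool_pos: [0.5228, -0.221, 0.1154]
ee_rot: [0.001, 0.983, 0.186, 0.003]
wrist_force: [0.2, 0.0, -0.5]
grip_width: 0.387
```

```bash
python3 - <<'E'
from h import *
o=get_obs(); print(o['tool_pos'],o['wrist_force'],o['grip_width'])
im,d=get_image("wrist"); cv2.imwrite("pics/w9.png",im)
im,d=get_image("scene"); cv2.imwrite("pics/s9.png",cv2.resize(im[150:380,190:450],None,fx=2.6,fy=2.6)); c=camera_model("scene")
E
```

```text
[ 0.52275567 -0.22098155  0.11536465] [ 0.21983755  0.04221322 -0.48402075] 0.3872280756863659
```

View pics/s9.png

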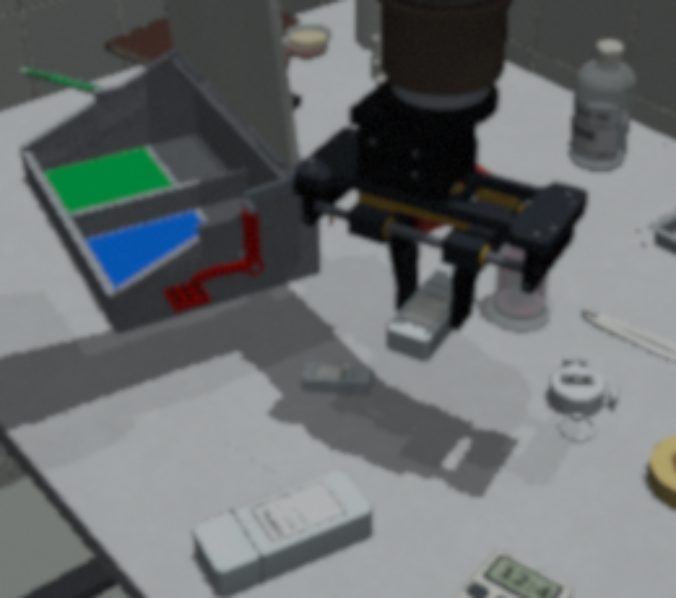

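View pics/w9.png

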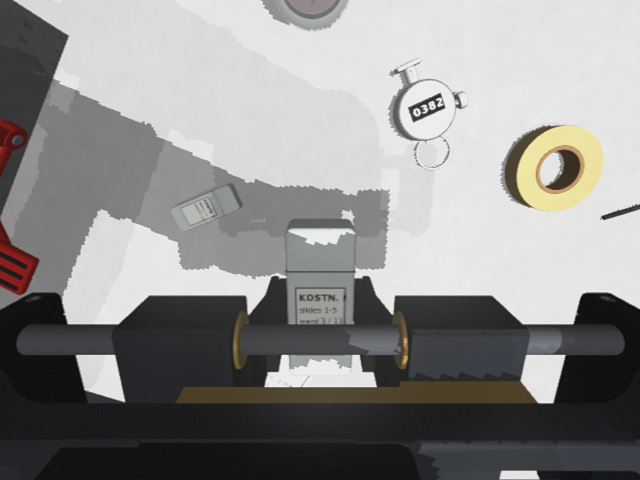

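```bash
sed -i 's/^ORG=.*//; s/; ORG=np.array(\[.5437,.1769,0\])/; ORG=np.array([.5461,.1790,0])/' h.py; grep -n ORG= h.py; python3 - <<'E'
from h import *
o=get_obs(); p=o['tool_pos'];R=q(o)
B=loc(-58,-70,0)[:2]; print(B)
rows([(p+[0,0,.06],R,3),(np.r_[B,.17],down(YAW),12)])
E
```

```text
17:YAW=np.radians(-11.3); ORG=np.array([.5461,.1790,0])
[0.47550812 0.12172185]
0 [[0.0,0.0,-2.0,0.0,0.0,0.0],[0.0,0.0,-2.0,0.0,0.0,0.0],[0.0,0.0,-2.0,0.0,0.0,0.0],[0.69,-2.79,0.02,0.0,0.0,2.7],[0.56,-2.82,0.02,0.0,0.0,2.7],[0.42,-2.85,0.02,0.0,0.0,2.7],[0.29,-2.86,0.02,0.0,0.0,2.7],[0.16,-2.87,0.02,0.0,0.0,2.7],[0.02,-2.88,0.02,0.0,0.0,2.7],[-0.12,-2.87,0.02,0.0,0.0,2.8],[-0.26,-2.87,0.02,0.0,0.0,2.7],[-0.39,-2.85,0.02,0.0,0.0,2.8],[-0.53,-2.83,0.02,0.0,0.0,2.7],[-0.66,-2.8,0.03,0.0,0.0,2.8],[-0.79,-2.76,0.02,0.0,0.0,2.7]]
max [0.79 2.88 2.   0.   0.   2.8 ]
```

Call:
drive_tool --pt "0 0 -2.0 0 0 0" --pt "0 0 -2.0 0 0 0" --pt "0 0 -2.0 0 0 0" --pt "0.69 -2.79 0 0 0 2.7" --pt "0.56 -2.82 0 0 0 2.7" --pt "0.42 -2.85 0 0 0 2.7" --pt "0.29 -2.86 0 0 0 2.7" --pt "0.16 -2.87 0 0 0 2.7" --pt "0.02 -2.88 0 0 0 2.7" --pt "-0.12 -2.87 0 0 0 2.8" --pt "-0.26 -2.87 0 0 0 2.7" --pt "-0.39 -2.85 0 0 0 2.8" --pt "-0.53 -2.83 0 0 0 2.7" --pt "-0.66 -2.8 0 0 0 2.8" --pt "-0.79 -2.76 0 0 0 2.7" --pt "0 0 0 0 0 0" --pt "0 0 0 0 0 0"

```text
clock: 19.2
tool_pos: [0.4752, 0.121, 0.1715]
ee_rot: [0.001, 0.995, -0.098, -0.001]
wrist_force: [0.2, 0.9, -0.0]
grip_width: 0.387
```

```bash
cat > bay.py <<'E'
from h import *
import sys
im,d=get_image("wrist"); c=camera_model("wrist"); o=get_obs(); cv2.imwrite(f"pics/{sys.argv[1]}.png",im)
print(o['tool_pos'],RL.inv().apply(o['tool_pos']-ORG)*1000,o['wrist_force'],o['grip_width'],'yaw',np.degrees(np.arctan2(q(o).as_matrix()[1,0],q(o).as_matrix()[0,0])))
P=cloud(d,c); L=RL.inv().apply((P-ORG).reshape(-1,3)).reshape(P.shape)*1000
b,g,r=[im[...,i].astype(int) for i in range(3)]
for n,m in (("blue",(b>r+60)&(b>g+30)),("green",(g>r+60)&(g>b+30))):
    m=m&(d>0)&(L[...,2]<40)
    if m.sum()>50: print(n,m.sum(),np.percentile(L[m],[.5,50,99.5],axis=0).round(1).tolist())
E
python3 bay.py w10
```

```text
[0.47540753 0.12077013 0.17162343] [-57.91215868 -70.95298104 171.62342888] [-0.28883176 -0.09512166 -0.95434501] 0.38783021884017765 yaw -11.27708434855343
blue 11580 [[-106.4, -136.6, 9.8], [-31.2, -73.3, 11.8], [11.6, -8.3, 13.7]]
green 13979 [[-105.9, 10.9, 9.9], [-41.0, 75.7, 11.9], [11.7, 137.2, 13.8]]
```

View pics/w10.png

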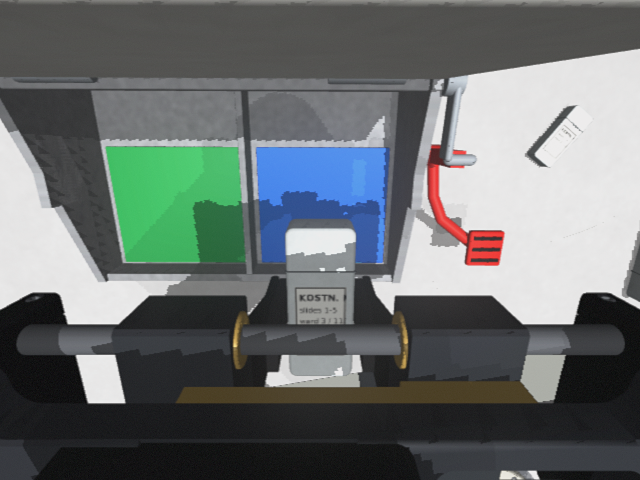

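Call:
drive_tool --pt "0 0 2.5 0 0 0" --pt "0 0 2.5 0 0 0" --pt "0 0 2.5 0 0 0" --pt "0 0 2.5 0 0 0" --pt "0 0 2.0 0 0 0" --pt "0 0 1.5 0 0 0" --pt "0 0 1.2 0 0 0" --pt "0 0 0.8 0 0 0" --pt "0 0 0 0 0 0" --pt "0 0 0 0 0 0"

```text
clock: 20.5
tool_pos: [0.4762, 0.1217, 0.0177]
ee_rot: [-0.0, 0.995, -0.098, 0.0]
wrist_force: [0.1, -0.6, -0.5]
grip_width: 0.39
```

```bash
python3 - <<'E'
from h import *
o=get_obs(); print(o['tool_pos'],RL.inv().apply(o['tool_pos']-ORG)*1000,o['wrist_force'],o['moment'])
im,d=get_image("scene"); cv2.imwrite("pics/s11.png",cv2.resize(im[80:280,150:400],None,fx=3,fy=3))
E
```

```text
[0.47620547 0.12170083 0.01770027] [-57.31204536 -69.88397067  17.70027083] [ 0.0998643  -0.59363046 -0.46522128] [-0.02622635  0.01477468 -0.01480373]
```

View pics/s11.png

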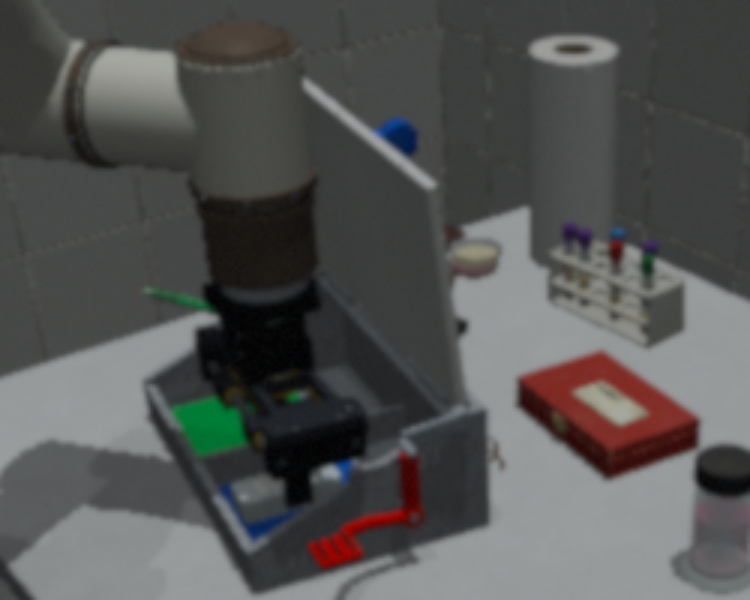

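Call:
drive_tool --pt "0 0 0.5 0 0 0" --pt "0 0 0.3 0 0 0" --pt "0 0 0 0 0 0"

```text
clock: 20.92
tool_pos: [0.4755, 0.1214, 0.009]
ee_rot: [0.0, 0.995, -0.098, -0.0]
wrist_force: [-0.5, 0.1, -1.5]
grip_width: 0.392
```

Call:
drive_tool --pt "0 0 0 0 0 0" --pt "0 0 0 0 0 0" --pt "0 0 0 0 0 0" --grip 0.2

```text
clock: 21.3
tool_pos: [0.4759, 0.1216, 0.0094]
ee_rot: [-0.0, 0.995, -0.098, 0.0]
wrist_force: [-0.6, -0.1, 0.1]
grip_width: 0.58
```

Call:
drive_tool --pt "0 0 -1.5 0 0 0" --pt "0 0 -3 0 0 0" --pt "0 0 -3 0 0 0" --pt "0 0 -3 0 0 0" --pt "0 0 -3 0 0 0" --pt "0 0 -3 0 0 0" --pt "0 0 0 0 0 0"

```text
clock: 22.18
tool_pos: [0.4772, 0.1223, 0.1768]
ee_rot: [-0.002, 0.995, -0.098, 0.003]
wrist_force: [-0.4, 0.2, -0.4]
grip_width: 0.6
```

```bash
python3 bay.py w12; python3 - <<'E'
from h import *
im,d=get_image("scene"); cv2.imwrite("pics/s12.png",cv2.resize(im[80:280,150:400],None,fx=3,fy=3))
o=get_obs(); p=o['tool_pos'];R=q(o)
T=(.4555,-.378); y=np.radians(14.5)
rows([(np.r_[p[:2],.19],R,1),(np.r_[T,.15],down(y),17)])
print(o['joint_positions'])
E
```

```text
[0.47599367 0.12177916 0.17502854] [-57.53509478 -69.84865545 175.02854492] [ 0.64844358 -0.01561062 -0.94739121] 0.5957565158384818 yaw -11.275047578552451
blue 11236 [[-108.8, -137.5, 7.8], [-38.5, -80.8, 9.8], [9.3, -9.2, 11.8]]
green 13342 [[-107.7, 9.9, 7.5], [-42.6, 75.2, 9.6], [9.5, 136.3, 11.5]]
0 [[0.0,0.0,-1.61,0.0,0.0,0.0],[0.46,2.9,0.23,0.0,0.0,-1.5],[0.38,2.92,0.23,0.0,0.0,-1.5],[0.31,2.92,0.24,0.0,0.0,-1.5],[0.23,2.93,0.23,0.0,0.0,-1.5],[0.16,2.94,0.24,0.0,0.0,-1.5],[0.08,2.94,0.23,0.0,0.0,-1.5],[0.0,2.94,0.24,0.0,0.0,-1.5],[-0.08,2.94,0.23,0.0,0.0,-1.5],[-0.15,2.94,0.24,0.0,0.0,-1.5],[-0.23,2.93,0.23,0.0,0.0,-1.5],[-0.31,2.92,0.24,0.0,0.0,-1.5],[-0.38,2.91,0.23,0.0,0.0,-1.5],[-0.46,2.9,0.24,0.0,0.0,-1.6],[-0.54,2.89,0.23,0.0,0.0,-1.5],[-0.62,2.88,0.24,0.0,0.0,-1.6],[-0.69,2.86,0.23,0.0,0.0,-1.5],[-0.77,2.84,0.24,0.0,0.0,-1.6]]
max [0.77 2.94 1.61 0.   0.   1.6 ]
[ 5.81543548e-01  1.88315144e-01 -3.67729658e-01 -6.44390317e-04
 -1.01506097e+00  7.92670115e-01]
```

View pics/w12.png

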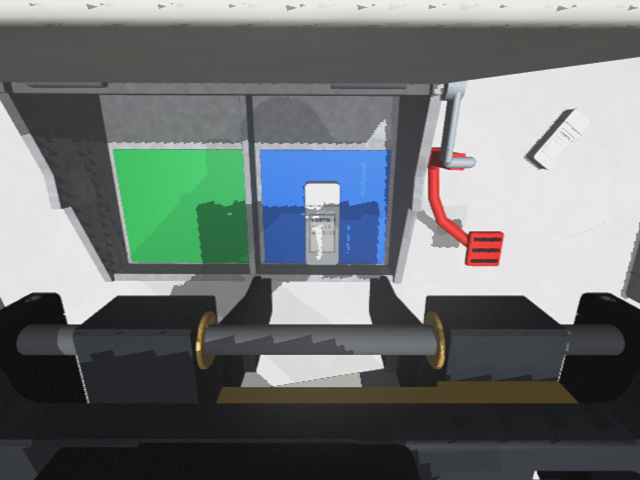

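View pics/s12.png

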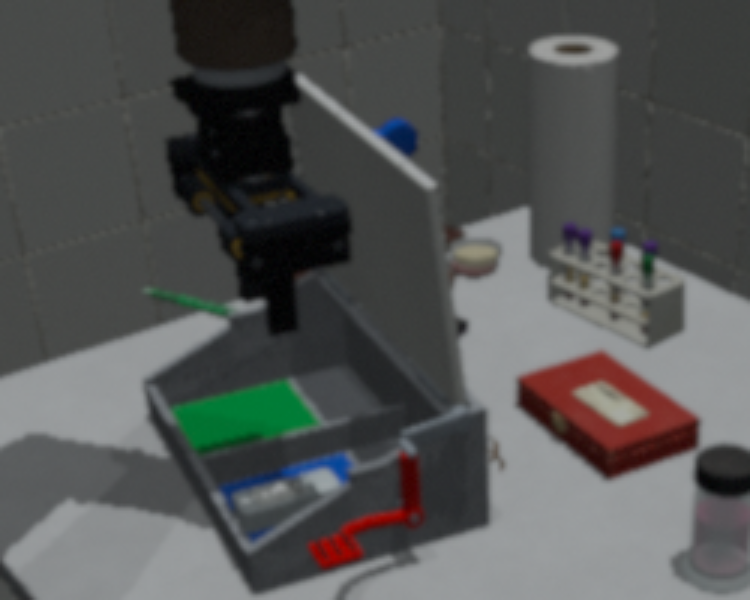

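Call:
drive_tool --pt "0 0 -1.6 0 0 0" --pt "0.46 2.9 0.2 0 0 -1.5" --pt "0.38 2.92 0.2 0 0 -1.5" --pt "0.31 2.92 0.2 0 0 -1.5" --pt "0.23 2.93 0.2 0 0 -1.5" --pt "0.16 2.94 0.2 0 0 -1.5" --pt "0.08 2.94 0.2 0 0 -1.5" --pt "0 2.94 0.2 0 0 -1.5" --pt "-0.08 2.94 0.2 0 0 -1.5" --pt "-0.15 2.94 0.2 0 0 -1.5" --pt "-0.23 2.93 0.2 0 0 -1.5" --pt "-0.31 2.92 0.2 0 0 -1.5" --pt "-0.38 2.91 0.2 0 0 -1.5" --pt "-0.46 2.9 0.2 0 0 -1.6" --pt "-0.54 2.89 0.3 0 0 -1.5" --pt "-0.62 2.88 0.4 0 0 -1.6" --pt "-0.69 2.86 0.4 0 0 -1.5" --pt "-0.77 2.84 0.4 0 0 -1.6" --pt "0 0 0 0 0 0" --pt "0 0 0 0 0 0" --grip 1

```text
clock: 24.78
tool_pos: [0.4555, -0.3773, 0.148]
ee_rot: [-0.001, 0.992, 0.126, -0.001]
wrist_force: [-0.4, 0.1, 0.4]
grip_width: 0.997
```

```bash
python3 - <<'E'
from h import *
im,d=get_image("wrist"); c=camera_model("wrist"); o=get_obs(); cv2.imwrite("pics/w13.png",im)
R=q(o).as_matrix();print(o['tool_pos'],o['grip_width'],o['wrist_force'],'yaw',np.degrees(np.arctan2(R[1,0],R[0,0])))
P=cloud(d,c)
for s in silhouettes("lab_timer","wrist"):
    m=s['region']&(d>0)&(P[...,2]>.011); Q=P[m]; r=cv2.minAreaRect(Q[:,:2].astype(np.float32))
    print(round(s['score'],2),s['rect'],np.array(r[0]).round(4),np.array(r[1]).round(4),r[2],np.percentile(Q[:,2],[5,50,95]).round(4))
print('mark',[ (s['point'],ray(s['point'],c,0.0)) for s in mark_of("lab_timer","wrist")])
E
```

```text
[ 0.45584905 -0.37712412  0.14854272] 0.9979841854314604 [1.00676606 0.32107212 0.41761472] yaw 14.549506386275533
0.56 [287.3, 187.0, 355.2, 261.4] [ 0.4528 -0.3783] [0.0649 0.0607] 13.508282661437988 [0.0166 0.0187 0.0211]
mark [([320.8, 221.6], array([ 0.45408052, -0.37701179,  0.        ])), ([381.2, 9.8], array([ 0.64348789, -0.38016807,  0.        ]))]
```

View pics/w13.png

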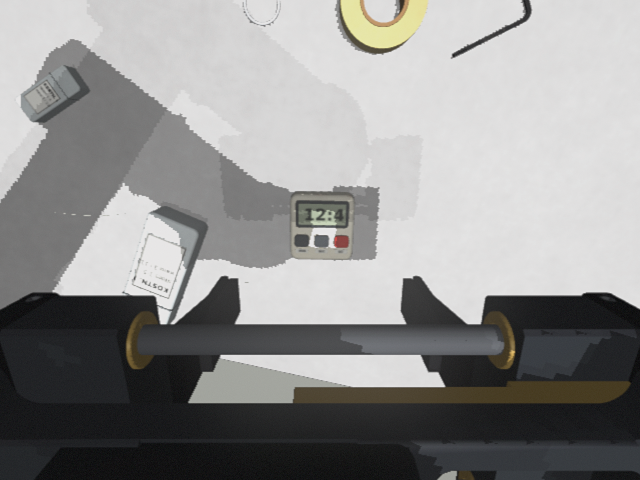

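Call:
drive_tool --pt "-0.12 0 2.5 0 0 1.0" --pt "-0.13 0 3.0 0 0 0" --pt "0 0 3.0 0 0 0" --pt "0 0 3.0 0 0 0" --pt "0 0 2.0 0 0 0" --pt "0 0 1.2 0 0 0" --pt "0 0 0.4 0 0 0" --pt "0 0 0 0 0 0" --pt "0 0 0 0 0 0"

```text
clock: 26.05
tool_pos: [0.4544, -0.3788, -0.0009]
ee_rot: [0.0, 0.993, 0.118, 0.001]
wrist_force: [-1.1, 1.1, -0.0]
grip_width: 1.003
```

Call:
drive_tool --pt "0 0 0.4 0 0 0" --pt "0 0 0 0 0 0"

```text
clock: 26.3
tool_pos: [0.4536, -0.3785, -0.0058]
ee_rot: [-0.0, 0.993, 0.118, -0.0]
wrist_force: [0.1, 0.8, -0.1]
grip_width: 0.995
```

Call:
drive_tool --pt "0 0 0 0 0 0" --pt "0 0 0 0 0 0" --pt "0 0 0 0 0 0" --pt "0 0 0 0 0 0" --grip -1 --grip_force 15

```text
clock: 26.8
tool_pos: [0.4538, -0.3785, -0.0057]
ee_rot: [0.0, 0.993, 0.118, 0.0]
wrist_force: [0.8, -0.2, -0.9]
grip_width: 0.688
```

Call:
drive_tool --pt "0 0 -1.5 0 0 0" --pt "0 0 -3 0 0 0" --pt "0 0 -3 0 0 0" --pt "0 0 -3 0 0 0" --pt "0 0 -3 0 0 0" --pt "0 0 -3 0 0 0" --pt "0 0 -1 0 0 0" --pt "0 0 0 0 0 0"

```text
clock: 27.8
tool_pos: [0.4538, -0.3784, 0.1698]
ee_rot: [0.0, 0.993, 0.118, 0.001]
wrist_force: [-0.1, 0.2, -1.8]
grip_width: 0.691
```

```bash
python3 - <<'E'
from h import *
im,d=get_image("wrist"); o=get_obs(); cv2.imwrite("pics/w14.png",im)
p=o['tool_pos'];R=q(o); print(p,o['wrist_force'],o['grip_width'])
B=loc(-58,71,0)[:2]; print(B)
rows([(np.r_[B,.185],down(YAW),20)])
E
```

```text
[ 0.45328424 -0.37808352  0.16859733] [-0.95305964 -0.36168244 -1.14281861] 0.691826556813587
[0.50313653 0.25998852]
0 [[0.99,-3.04,-0.08,0.0,0.0,1.2],[0.92,-3.06,-0.08,0.0,0.0,1.2],[0.86,-3.08,-0.08,0.0,0.0,1.2],[0.8,-3.1,-0.08,0.0,0.0,1.2],[0.73,-3.12,-0.08,0.0,0.0,1.3],[0.66,-3.13,-0.08,0.0,0.0,1.2],[0.59,-3.15,-0.08,0.0,0.0,1.3],[0.52,-3.16,-0.08,0.0,0.0,1.2],[0.46,-3.17,-0.08,0.0,0.0,1.3],[0.38,-3.18,-0.08,0.0,0.0,1.2],[0.32,-3.18,-0.08,0.0,0.0,1.3],[0.24,-3.19,-0.08,0.0,0.0,1.2],[0.18,-3.2,-0.08,0.0,0.0,1.3],[0.11,-3.2,-0.08,0.0,0.0,1.2],[0.04,-3.2,-0.08,0.0,0.0,1.3],[-0.04,-3.2,-0.08,0.0,0.0,1.2],[-0.1,-3.2,-0.08,0.0,0.0,1.3],[-0.17,-3.19,-0.07,0.0,0.0,1.2],[-0.24,-3.19,-0.08,0.0,0.0,1.3],[-0.32,-3.18,-0.07,0.0,0.1,1.2]]
max [0.99 3.2  0.08 0.   0.1  1.3 ]
```

View pics/w14.png

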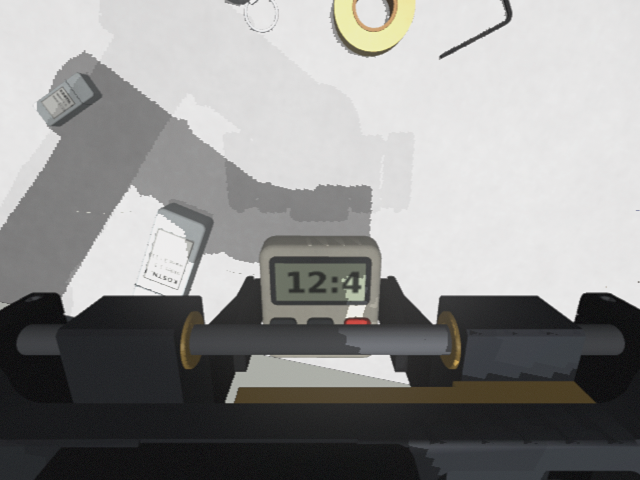

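Call:
drive_tool --pt "0.99 -3.04 0 0 0 1.2" --pt "0.92 -3.06 -0.1 0 0 1.2" --pt "0.86 -3.08 -0.1 0 0 1.2" --pt "0.8 -3.1 -0.1 0 0 1.2" --pt "0.73 -3.12 -0.1 0 0 1.3" --pt "0.66 -3.13 -0.1 0 0 1.2" --pt "0.59 -3.15 -0.1 0 0 1.3" --pt "0.52 -3.16 -0.1 0 0 1.2" --pt "0.46 -3.17 -0.1 0 0 1.3" --pt "0.38 -3.18 -0.1 0 0 1.2" --pt "0.32 -3.18 -0.1 0 0 1.3" --pt "0.24 -3.19 -0.1 0 0 1.2" --pt "0.18 -3.2 -0.1 0 0 1.3" --pt "0.11 -3.2 -0.1 0 0 1.2" --pt "0.04 -3.2 -0.1 0 0 1.3" --pt "-0.04 -3.2 0 0 0 1.2" --pt "-0.1 -3.2 0 0 0 1.3" --pt "-0.17 -3.19 0 0 0 1.2" --pt "-0.24 -3.19 0 0 0 1.3" --pt "-0.32 -3.18 0 0 0 1.2"

```text
clock: 30.35
tool_pos: [0.5026, 0.26, 0.1813]
ee_rot: [0.001, 0.995, -0.099, -0.001]
wrist_force: [0.3, -0.0, -1.1]
grip_width: 0.694
```

Call:
drive_tool --pt "0 0 0 0 0 0" --pt "0 0 0 0 0 0"

```text
clock: 30.6
tool_pos: [0.5026, 0.2588, 0.1818]
ee_rot: [0.001, 0.995, -0.098, -0.001]
wrist_force: [-0.1, -0.8, -1.1]
grip_width: 0.69
```

```bash
python3 bay.py w15
```

```text
[0.50283649 0.25859833 0.18226877] [-58.0218214   69.57797144 182.26876934] [-0.75496514  0.68080965  0.07591792] 0.6858499069508653 yaw -11.286101253689305
blue 10473 [[-107.3, -136.6, 10.1], [-35.4, -68.4, 12.0], [10.9, -3.0, 37.1]]
green 10571 [[-79.7, 9.5, 7.7], [-24.8, 73.3, 12.0], [19.9, 379.9, 13.9]]
```

View pics/w15.png

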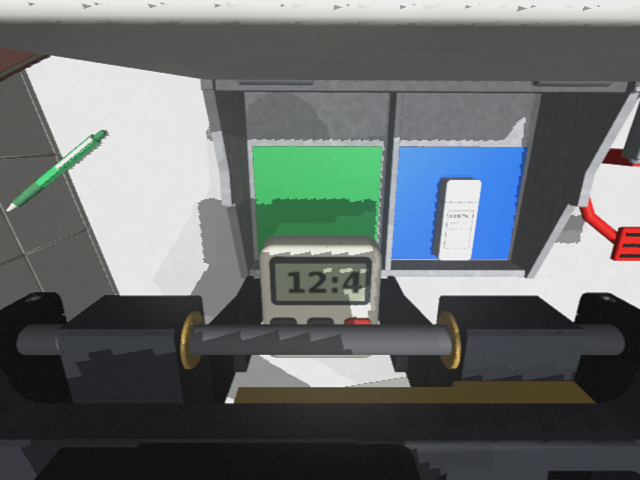

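Call:
drive_tool --pt "0 -0.1 2.5 0 0 0" --pt "0 0 2.5 0 0 0" --pt "0 0 2.5 0 0 0" --pt "0 0 2.5 0 0 0" --pt "0 0 2.5 0 0 0" --pt "0 0 2.0 0 0 0" --pt "0 0 1.3 0 0 0" --pt "0 0 0.8 0 0 0" --pt "0 0 0 0 0 0" --pt "0 0 0 0 0 0"

```text
clock: 31.9
tool_pos: [0.5041, 0.2609, 0.018]
ee_rot: [-0.0, 0.995, -0.098, 0.001]
wrist_force: [0.3, 0.3, -0.8]
grip_width: 0.686
```

Call:
drive_tool --pt "0 0 0.5 0 0 0" --pt "0 0 0.4 0 0 0" --pt "0 0 0.2 0 0 0" --pt "0 0 0 0 0 0"

```text
clock: 32.4
tool_pos: [0.5035, 0.2605, 0.006]
ee_rot: [0.0, 0.995, -0.098, -0.0]
wrist_force: [-0.4, 0.3, -0.5]
grip_width: 0.691
```

Call:
drive_tool --pt "0 0 0 0 0 0" --pt "0 0 0 0 0 0" --pt "0 0 0 0 0 0" --grip 0.7

```text
clock: 32.78
tool_pos: [0.5037, 0.2607, 0.0065]
ee_rot: [-0.0, 0.995, -0.098, 0.0]
wrist_force: [0.3, -0.3, 0.4]
grip_width: 0.84
```

Call:
drive_tool --pt "0 0 -1.5 0 0 0" --pt "0 0 -3 0 0 0" --pt "0 0 -3 0 0 0" --pt "0 0 -3 0 0 0" --pt "0 0 -3 0 0 0" --pt "0 0 -3 0 0 0" --pt "0 0 -2 0 0 0" --pt "0 0 0 0 0 0"

```text
clock: 33.78
tool_pos: [0.5045, 0.2612, 0.194]
ee_rot: [-0.002, 0.995, -0.098, 0.002]
wrist_force: [-0.5, -0.5, -0.5]
grip_width: 0.844
```

```bash
python3 bay.py w16; python3 - <<'E'
from h import *
o=get_obs(); p=o['tool_pos'];R=q(o)
im,d=get_image("top"); c=camera_model("top"); cv2.imwrite("pics/t16.png",cv2.resize(im[150:330,150:330],None,fx=3,fy=3))
A=loc(-68,-215,0)[:2]; print('pad',A)
Y=YAW+np.pi/2
print(o['joint_positions'])
rows([(np.r_[A,.19],down(Y),16)])
E
```

```text
[0.50359197 0.2606657  0.19227136] [-57.68607906  71.75329552 192.27135732] [ 0.37797327 -0.50753302 -0.7975179 ] 0.8480194102670041 yaw -11.27369106331079
blue 9881 [[-109.4, -137.6, 8.1], [-37.4, -70.2, 10.2], [9.3, -9.7, 31.0]]
green 8434 [[-107.1, 8.5, 4.7], [-21.4, 75.7, 9.7], [18.5, 375.2, 11.8]]
pad [ 0.43728978 -0.01850781]
[ 7.63123741e-01  2.99144680e-01 -1.66074329e-01 -3.65875817e-04
 -1.10344601e+00  6.11074968e-01]
0 [[-0.06,1.79,0.01,0.0,0.0,-5.6],[-0.24,1.77,0.01,0.0,0.0,-5.6],[-0.41,1.74,0.01,0.0,0.0,-5.6],[-0.58,1.7,0.01,0.0,0.0,-5.6],[-0.74,1.63,0.01,0.0,0.0,-5.6],[-0.9,1.55,0.01,0.0,0.0,-5.6],[-1.04,1.46,0.0,0.0,0.0,-5.6],[-1.18,1.35,0.01,0.0,0.0,-5.6],[-1.3,1.23,0.0,0.0,0.0,-5.6],[-1.42,1.09,0.01,0.0,0.0,-5.7],[-1.52,0.95,0.0,0.0,0.0,-5.6],[-1.6,0.79,0.01,0.0,0.0,-5.7],[-1.68,0.63,0.0,0.0,0.0,-5.6],[-1.73,0.46,0.01,0.0,0.0,-5.7],[-1.77,0.29,0.0,0.0,0.0,-5.6],[-1.78,0.11,0.01,0.0,0.0,-5.7]]
max [1.78 1.79 0.01 0.   0.   5.7 ]
```

View pics/w16.png

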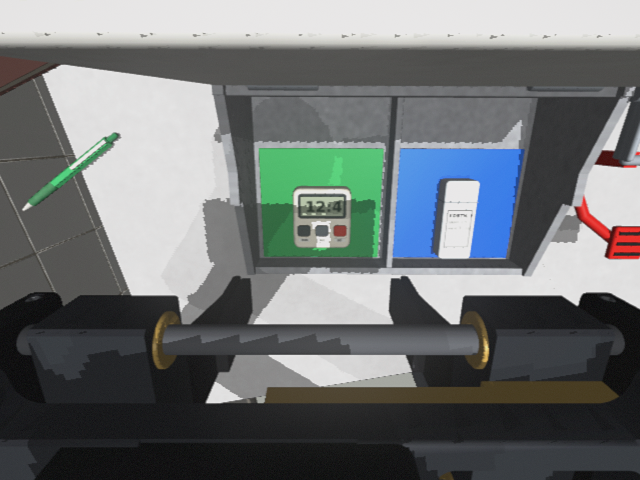

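```bash
python3 - <<'E'
from h import *
A=loc(-68,-215,0)[:2]
rows([(np.r_[A,.16],down(YAW-np.pi/2),16)])
E
```

```text
0 [[-0.06,1.79,0.19,0.0,0.0,5.6],[0.11,1.79,0.19,0.0,0.0,5.6],[0.29,1.77,0.19,0.0,0.0,5.6],[0.46,1.73,0.2,0.0,0.0,5.6],[0.62,1.68,0.19,0.0,0.0,5.6],[0.78,1.61,0.2,0.0,0.0,5.6],[0.94,1.52,0.19,0.0,0.0,5.6],[1.08,1.43,0.2,0.0,0.0,5.6],[1.22,1.31,0.19,0.0,0.0,5.7],[1.34,1.19,0.2,0.0,0.0,5.6],[1.45,1.05,0.19,0.0,0.0,5.7],[1.55,0.9,0.2,0.0,0.0,5.6],[1.63,0.75,0.19,0.0,0.0,5.7],[1.69,0.58,0.2,0.0,0.0,5.6],[1.74,0.41,0.19,0.0,0.0,5.7],[1.77,0.24,0.2,0.0,0.0,5.6]]
max [1.77 1.79 0.2  0.   0.   5.7 ]
```

View pics/t16.png

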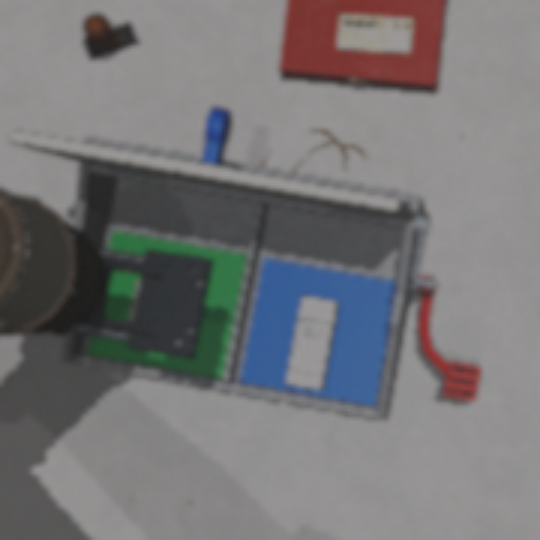

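Call:
drive_tool --pt "-0.06 1.79 0.1 0 0 5.6" --pt "0.11 1.79 0.1 0 0 5.6" --pt "0.29 1.77 0.1 0 0 5.6" --pt "0.46 1.73 0.2 0 0 5.6" --pt "0.62 1.68 0.2 0 0 5.6" --pt "0.78 1.61 0.2 0 0 5.6" --pt "0.94 1.52 0.2 0 0 5.6" --pt "1.08 1.43 0.2 0 0 5.6" --pt "1.22 1.31 0.2 0 0 5.7" --pt "1.34 1.19 0.2 0 0 5.6" --pt "1.45 1.05 0.2 0 0 5.7" --pt "1.55 0.9 0.2 0 0 5.6" --pt "1.63 0.75 0.2 0 0 5.7" --pt "1.69 0.58 0.2 0 0 5.6" --pt "1.74 0.41 0.2 0 0 5.7" --pt "1.77 0.24 0.2 0 0 5.6" --pt "0 0 0 0 0 0" --pt "0 0 0 0 0 0" --grip -1

```text
clock: 36.12
tool_pos: [0.4377, -0.0181, 0.1618]
ee_rot: [-0.0, -0.635, 0.773, 0.0]
wrist_force: [0.8, 0.3, -0.6]
grip_width: 0.005
```

```bash
python3 - <<'E'
from h import *
o=get_obs(); print(o['tool_pos'],RL.inv().apply(o['tool_pos']-ORG)*1000,o['joint_positions'],o['grip_width'])
im,d=get_image("wrist"); c=camera_model("wrist"); cv2.imwrite("pics/w17.png",im); P=cloud(d,c)
L=RL.inv().apply((P-ORG).reshape(-1,3)).reshape(P.shape)*1000
m=(im[...,2].astype(int)>im[...,0].astype(int)+80)&(d>0)&(L[...,1]<-195)&(L[...,2]>50)
print(m.sum(), np.percentile(L[m],[2,50,98],axis=0).round(1) if m.sum() else 0)
im,d=get_image("scene"); c=camera_model("scene"); cv2.imwrite("pics/s17.png",cv2.resize(im[80:300,150:400],None,fx=2.7,fy=2.7)); P=cloud(d,c)
L=RL.inv().apply((P-ORG).reshape(-1,3)).reshape(P.shape)*1000
m=(im[...,2].astype(int)>im[...,0].astype(int)+80)&(d>0)&(L[...,1]<-195)&(L[...,1]>-240)&(L[...,2]>50)&(L[...,0]<-30)
print(m.sum(), np.percentile(L[m],[2,50,98],axis=0).round(1) if m.sum() else 0)
E
```

```text
[ 0.4376987  -0.01814714  0.16180622] [ -67.66968154 -214.56619195  161.80622237] [ 3.31940717e-01  1.10464986e-01 -4.98811636e-01 -2.64557549e-05
 -9.62407082e-01 -5.27466821e-01] 0.005118259127160922
919 [[ -86.4 -248.1   69.8]
 [ -72.4 -217.3   72. ]
 [  10.4 -200.   266.4]]
33 [[ -86.1 -231.8   67.4]
 [ -78.3 -227.2   71. ]
 [ -65.3 -210.9   73.8]]
```

View pics/s17.png

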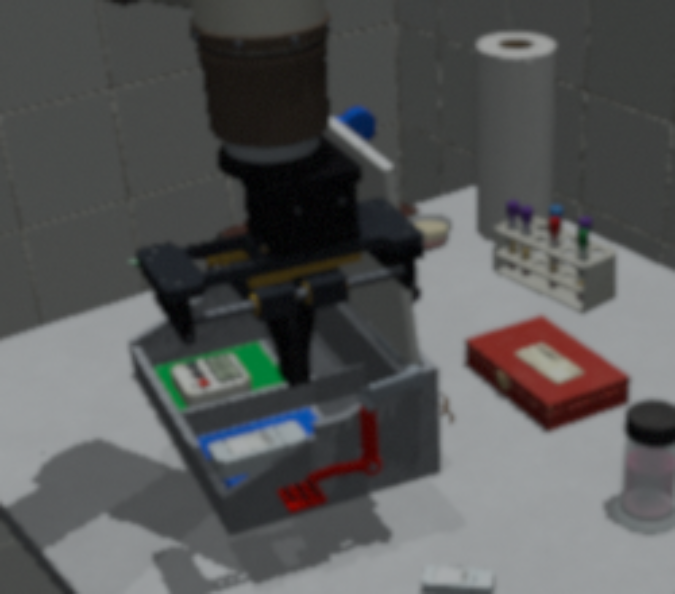

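View pics/w17.png

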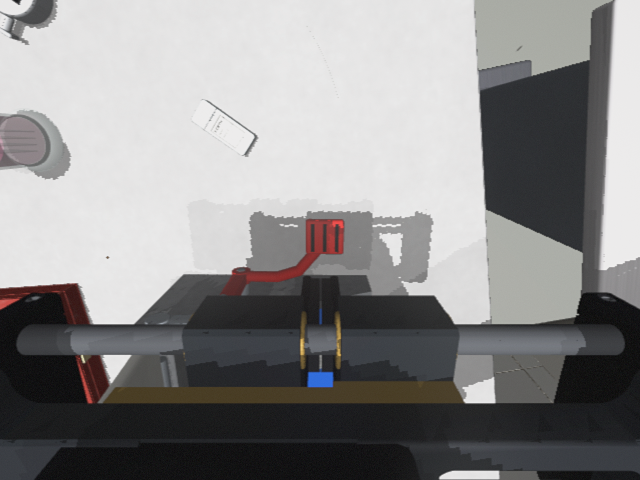

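Call:
drive_tool --pt "0 0 2.5 0 0 0" --pt "0 0 2.5 0 0 0" --pt "0 0 2.5 0 0 0" --pt "0 0 1.8 0 0 0" --pt "0 0 0 0 0 0"

```text
clock: 36.85
tool_pos: [0.437, -0.0182, 0.0682]
ee_rot: [-0.002, -0.635, 0.773, 0.001]
wrist_force: [0.1, 0.1, 0.6]
grip_width: 0.005
```

Call:
drive_tool --pt "0 0 0.7 0 0 0" --pt "0 0 0.7 0 0 0" --pt "0 0 0.6 0 0 0" --pt "0 0 0.4 0 0 0" --pt "0 0 0 0 0 0"

```text
clock: 37.48
tool_pos: [0.436, -0.0183, 0.045]
ee_rot: [-0.001, -0.634, 0.773, 0.001]
wrist_force: [-4.9, 2.9, 3.9]
grip_width: 0.005
```

```bash
cat > sc.py <<'E'
from h import *
import sys
o=get_obs(); print(o['clock'],o['tool_pos'],RL.inv().apply(o['tool_pos']-ORG)*1000,o['wrist_force'])
im,d=get_image("scene"); cv2.imwrite(f"pics/{sys.argv[1]}.png",cv2.resize(im[80:300,150:400],None,fx=2.7,fy=2.7))
E
python3 sc.py s18
```

```text
37.475 [ 0.436021   -0.01825665  0.04501817] [ -69.2934034  -215.00231918   45.01817461] [-4.92888999  2.87005413  3.86012711]
```

View pics/s18.png

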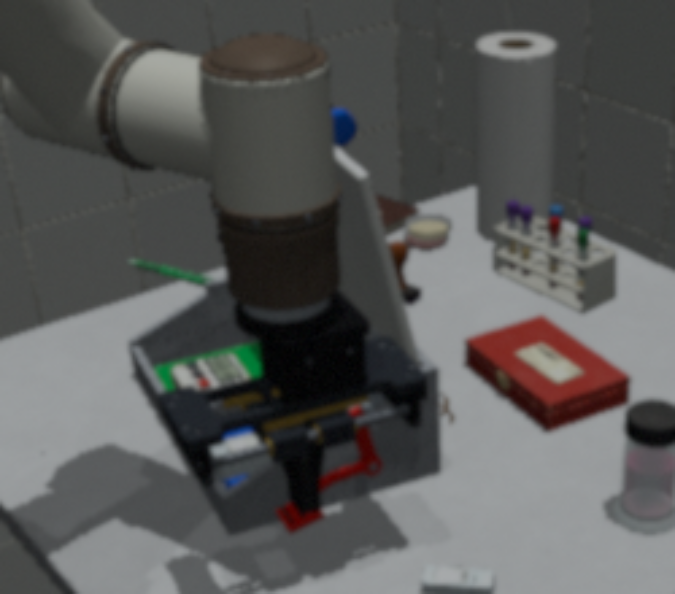

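Call:
drive_tool --pt "0.35 0 0.4 0 0 0" --pt "0.35 0 0.1 0 0 0" --pt "0 0 0 0 0 0" --pt "0 0 0 0 0 0"

```text
clock: 38.02
tool_pos: [0.4374, -0.025, 0.0407]
ee_rot: [0.001, -0.634, 0.773, -0.001]
wrist_force: [0.8, 0.6, 4.1]
grip_width: 0.006
```

```bash
python3 sc.py s19
```

```text
38.025 [ 0.43743216 -0.02495771  0.04074898] [ -66.59654997 -221.29696584   40.74898288] [0.84545823 0.59766713 4.08583334]
```

View pics/s19.png

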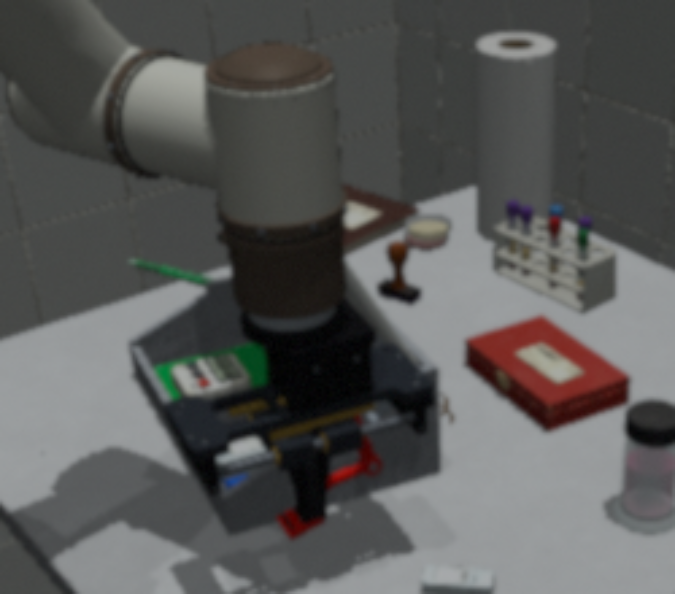

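Call:
drive_tool --pt "0 0 0 0 0 0" --pt "0 0 0 0 0 0" --pt "0 0 0 0 0 0" --pt "0 0 0 0 0 0"

```text
clock: 38.58
tool_pos: [0.4372, -0.0249, 0.0404]
ee_rot: [0.001, -0.634, 0.773, -0.0]
wrist_force: [2.8, 2.3, 4.3]
grip_width: 0.011
```

```bash
python3 sc.py s20;python3 - <<'E'
from h import *
im,d=get_image("top"); cv2.imwrite("pics/t20.png",cv2.resize(im[150:330,150:330],None,fx=3,fy=3))
E
```

```text
38.575 [ 0.43719601 -0.02492546  0.04044483] [ -66.83443751 -221.3116113    40.44483364] [2.82734178 2.31351002 4.25084254]
```

View pics/s20.png

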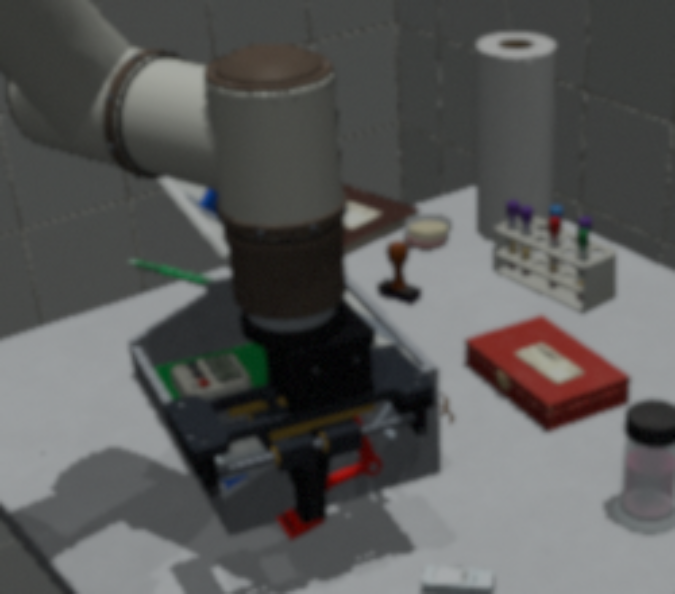

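View pics/t20.png

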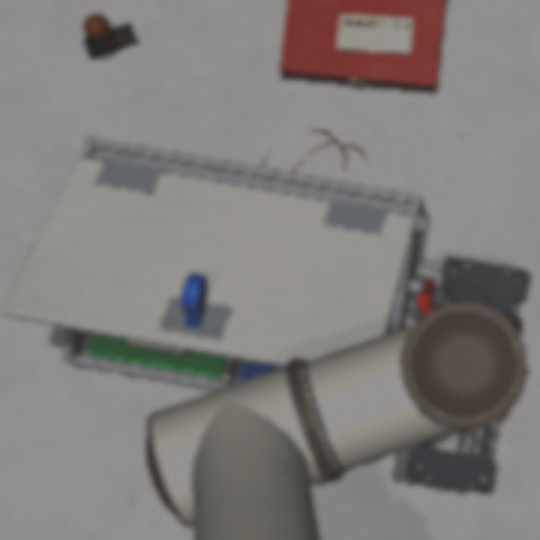

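Call:
drive_tool --pt "0 0 -1 0 0 0" --pt "0.5 0 -1.5 0 0 0" --pt "0.5 0 -2 0 0 0" --pt "1 0 -2 0 0 0" --pt "1 0 -2 0 0 0" --pt "2 0 -2 0 0 0" --pt "3 0 -1 0 0 0" --pt "3 0 0 0 0 0" --pt "3 0 0 0 0 0" --pt "0 0 0 0 0 0" --pt "0 0 0 0 0 0" --pt "0 0 0 0 0 0"

```text
clock: 40.17
tool_pos: [0.4087, -0.1618, 0.155]
ee_rot: [-0.0, -0.635, 0.773, 0.0]
wrist_force: [0.4, 0.6, -0.2]
grip_width: 0.006
```

```bash
python3 sc.py s21;python3 - <<'E'
from h import *
im,d=get_image("top"); cv2.imwrite("pics/t21.png",cv2.resize(im[150:330,150:330],None,fx=3,fy=3))
E
```

```text
40.175 [ 0.4086785  -0.16182382  0.15502298] [ -67.97442144 -361.1440428   155.02298359] [ 0.39347773  0.62685317 -0.17481289]
```

View pics/s21.png

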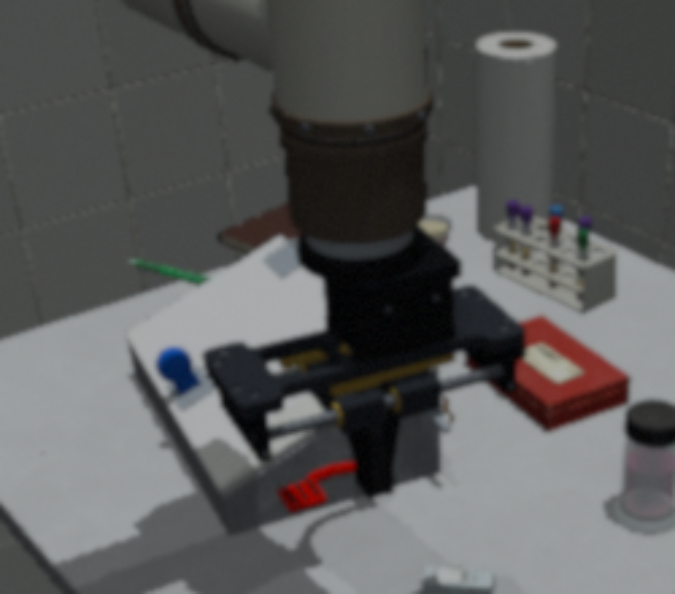

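Call:
drive_tool --pt "1 0 -3 0 0 0" --pt "1 0 -3 0 0 0" --pt "1 0 -3 0 0 0" --pt "1 0 -3 0 0 0" --pt "0 0 0 0 0 0" --pt "0 0 0 0 0 0" --pt "0 0 0 0 0 0" --pt "0 0 0 0 0 0" --pt "0 0 0 0 0 0" --pt "0 0 0 0 0 0"

```text
clock: 41.52
tool_pos: [0.4013, -0.2016, 0.2751]
ee_rot: [-0.0, -0.634, 0.773, 0.0]
wrist_force: [0.7, -0.2, -0.2]
grip_width: 0.005
```

```bash
python3 sc.py s22;python3 - <<'E'
from h import *
im0=np.load("top0.npz")
im,d=get_image("top"); c=camera_model("top"); P=cloud(d,c); cv2.imwrite("pics/t22.png",im)
P0=im0['P']
L=RL.inv().apply((P0-ORG).reshape(-1,3)).reshape(P.shape)*1000
m=(abs(L[...,1])<135)&(L[...,0]>-100)&(L[...,0]<40)&(d>0)&(im0['d']>0)
e=(d-im0['d'])[m]*1000; print('door depth change mm',np.percentile(e,[5,25,50,75,95]).round(1))
for x in (-100,-60,-20,20):
    k=m&(abs(L[...,0]-x-8)<8); print(x,np.median((d-im0['d'])[k])*1000)
for t in ["slide_mailer","the_hand_tally","coplin_jar","tape_roll"]:
  for s in silhouettes(t,"top")[:3]:
    k=s['region']&(d>0); print(t,round(s['score'],2),s['rect'],P[k].mean(0).round(4))
print(get_obs()['clock'])
E
```

```text
41.525 [ 0.4012885  -0.20162104  0.27510872] [ -67.42305511 -401.61782987  275.10871797] [ 0.71641922 -0.17367722 -0.21975791]
door depth change mm [-6.6 -2.6 -0.   2.5  6.2]
-100 -0.054597855
-60 -0.24324656
-20 -0.09953976
20 -0.06556511
slide_mailer 0.64 [379.7, 310.3, 393.6, 320.6] [ 0.3327 -0.234   0.0698]
slide_mailer 0.43 [337.1, 240.9, 348.6, 256.0] [ 0.5123 -0.1245  0.0475]
slide_mailer 0.32 [290.9, 240.3, 292.6, 250.4] [0.519  0.0104 0.0746]
the_hand_tally 0.64 [378.6, 189.1, 395.0, 209.4] [ 0.6489 -0.2587  0.018 ]
coplin_jar 0.69 [338.2, 174.7, 362.0, 197.6] [ 0.6903 -0.1455  0.0732]
tape_roll 0.93 [418.2, 187.3, 443.8, 214.4] [ 0.6458 -0.3778  0.0165]
41.825
```

View pics/t22.png

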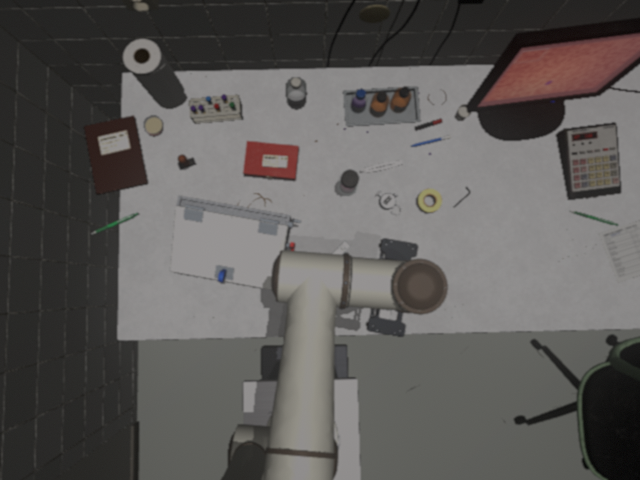

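View pics/s22.png

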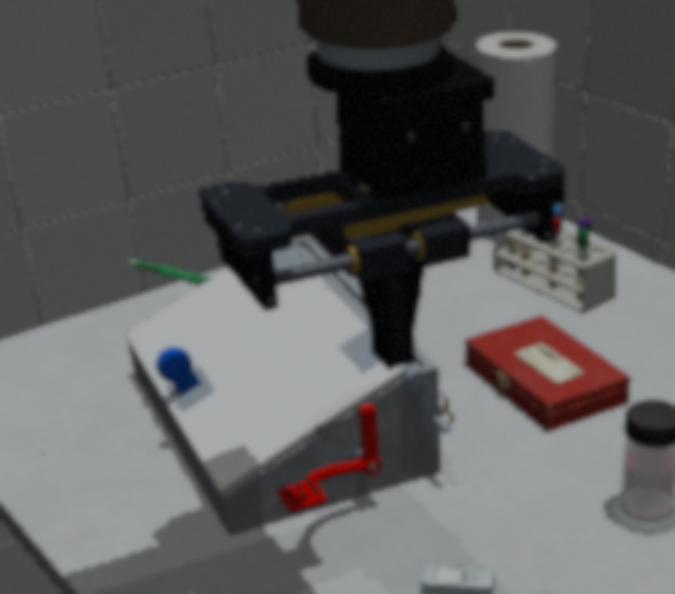

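Door depth matches the initial shut state (median change under 0.3 mm), the stay is home, and nothing else has moved.

```bash
python3 -c "
from workcell import *
print(close_job())"
```

```text
the job is handed in; nothing more can be done
None
```

I did the whole job in the order you asked and handed it in at about 42 s. I lifted the door until the stay held it. The middle-sized mailer went in the blue-liner bay and the timer in the green-liner bay. I then held the pad down until the door had sunk well below 1.5 rad, let go, and it shut on its own.

**Last checks**
- **Door and stay:** The door's depth in the top camera matched the first shut picture to within 0.3 mm (median), and the stay is back home. The door came down on its own damping, and the arm was off the pad before it closed. I did not measure its closing speed.
- **Mailer and timer:** Both showed flat, right way up and on their liners in pictures taken before the door came down. They can't be seen now that it is shut.
- **Bystanders:** The tally, jar and tape roll read within about 1 mm of where they started. The small mailer was partly hidden behind the arm in the last top picture, so its reading is rough, but it shows no sign of being moved. The large mailer was almost fully covered there, so I only have earlier pictures of it, where it had not been touched.
- **Contact:** The gripper was touching nothing when I handed in. The highest wrist force I read was about 10 N.

**What went wrong:** My first pinch on the door handle slipped off. The interface says the fingertips are 22 mm ahead of the TCP, but both cameras and the contact showed them about 12 mm behind it. I corrected for that, and every later grasp held.

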